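# Set up and fill the divided pantry crate

## Robot

A 6-joint arm with a two-finger parallel gripper is mounted at the origin on the work surface. World frame = base frame: x ahead of the robot, y to its left, z up, the work surface at z = 0. Lengths are in m, angles in rad, forces in N, time in s.
With the tool pointing down it reaches from about 0.35 to 0.85 m from the base axis. Payload 8.1 kg.
Tool frame: the origin (TCP) lies midway between the tips of the shut fingers; the grasp point (between the pads) lies 19 mm behind it; z points along the fingers, y is the direction in which the jaws open and shut (so a half turn about z gives the same grasp; the last joint's range is limited). The gripper opens to 93 mm and grips with 3 to 60 N. Pads are 15 mm wide; open, the fingers measure 128 mm over their backs; the gripper's body (75 mm by 188 mm) begins 65 mm behind the grasp point.
Start: joints at [1.041, 0.13, 1.488, -0, 1.523, -0.085], TCP at [0.258, 0.542, 0.219] pointing down, gripper open.
Joint ranges: [-2.96, 2.96], [-0.89, 2.26], [0.02, 2.5], [-1.34, 4.48], [0, 2.73], [-2.66, 2.66]. Speed limits (rad/s): [2.39, 2.39, 2.79, 3.14, 3.14, 3.14].

## Interface

Orientations are given as a rotation vector (axis times angle).
In Python, from plant import robot, optics, ticket gives the robot as it stands.
- The arm moves only by the tool send_rows, never from a script. Its argument "targets" is a list of rows, each a list of 3 entries, a list of its own where there are three numbers: the opening, from -1 (shut) to 1 (fully open), then the shift along the tool's x, y, z in mm, then the turn about the tool's z in rad. A call has 1 to 12 rows; each row shifts and turns the commanded pose from where the row before left it, along the tool's axes as they then stand; what a row does not reach is not made up. A row lasts 1/10 s, in which the tool goes at most 50 mm and 8.59 degrees, less where a joint would pass 70% of its speed; a pose out of reach is approached as far as the arm can. A call with a gripper value outside its range is refused whole. The fingers move at their own pace and stop on an object; "newtons" is the grip in N (left out, the last holds). Time passes only in rows, so rows that do not move let the fingers close. It gives the time, the measured TCP pose, the force and the opening at its end, in the units of the state.
- robot.read_state(): the state, without advancing time (a new reading comes with each control period).
- optics.read_camera(name): name is "side" or "top"; returns a dict with "color" (480x640x3 uint8, red, green, blue), "K" (3x3 intrinsics, pixels), "k1" (the pictures are not rectified: a ray, as slopes to the right and down, at radius r is drawn at 1 + k1 r^2 times it, then the intrinsics apply), "position" and "orientation" of the camera in the world. Camera axes: x right, y up, looking along -z (the intrinsics and any distortion apply to the point x, -y, -z); pixel columns grow to the right and rows downward; lengths in m; the calibration is good to about 2 mm. A picture is of the moment at which its call begins. There is no depth.
- ticket.close_job(): hands the job in, once; it reports no verdict.
Trained networks look in the newest picture that a camera, given by its name, has taken for a name from the list of things; names that differ only in an ending like _2 or _b are one class to them, and where a whole thing is asked for, a point or a joint stands for the part that bears it (a point fixed in the world has none). Each returns a list of dicts, best first, with "confidence" (0 to 1); they miss things now and then, are a little off and sometimes report something else, mostly with a low value. They report only what shows in the picture. A call takes as long as a camera call. They do not tell look-alikes from the thing itself.
- optics.cut_out(camera, name): "region" (480x640 bool, what is visible of it) and "point" ([column, row] in pixels, amid what is visible of it).
The state is a dict: "t": time; "q": joint angles; "dq": joint speeds; "joint_torque": joint torques, N m; "tool_pos": TCP position; "orientation": TCP orientation; "force": force on the tool from outside, world axes, zero at the start; "wrist_torque": the same for the moment, N m; "opening": finger opening in m.
Only numpy, scipy, OpenCV 4.12 (cv2) and the standard library are available. Lean on these libraries where they do the work, as an engineer would, in place of code of your own. Each camera call takes 0.05 s, during which the arm holds its last target.

## Task

First put the empty tin that stands in the crate into the green recycling tub, then slide the loose divider from the rack down into the crate's slot until it is fully home. Store every glass jar and every full tin from the worktop upright in the crate, one per cell, jars in the four-cell bay and tins in the two-cell bay beyond the divider; set the jars down rather than dropping them, and leave the sauce bottle, pepper mill and canister alone.

Things in the scene. Friction and masses are not known exactly. Their poses are not given: they have to be found in the camera images.
- crate: dark wooden crate, fixed, outside 198 (x) by 294 (y) by 58 mm high, walls and partitions 10 mm, inner floor 10 mm above the worktop. Two rows (x) by three columns (y) of cells 84 x 84 mm, 48 mm deep; the column at +y is the two-cell tin bay, the other two the four-cell jar bay. The divider between the bays is missing at the start (see slot). Origin: centre of underside, z up.
- slot (a point): foot of the empty divider slot, on the crate's inner floor 47 mm to +y of its origin; crate axes. The slot runs along x (178 mm inside). At each long wall two upright battens, 10 mm long in x, hold the board in a 12 mm gap for 36 mm above the floor, then flare to a mouth about 20 mm wide near the rim. The row partitions stop 9 mm short of the slot's middle plane.
- jar_cell0 (a point): jar cell: centre of its floor, at crate (-47, -95) mm, on the inner floor; same axes as the crate
- jar_cell1 (a point): jar cell: centre of its floor, at crate (47, -95) mm, on the inner floor; same axes as the crate
- jar_cell2 (a point): jar cell: centre of its floor, at crate (-47, -1) mm, on the inner floor; same axes as the crate
- jar_cell3 (a point): jar cell: centre of its floor, at crate (47, -1) mm, on the inner floor; same axes as the crate
- tin_cell0 (a point): tin cell: centre of its floor, at crate (-47, 95) mm, on the inner floor; same axes as the crate
- tin_cell1 (a point): tin cell: centre of its floor, at crate (47, 95) mm, on the inner floor; same axes as the crate
- divider: loose divider: pale plywood board 170 mm long (its x), 9 mm thick (its y), 48 mm high, with a 60 mm long, 9 mm thick hand tab in the middle of its upper edge, tab top 88 mm above the foot; 0.11 kg. Starts upright in the rack, foot 10 mm above the worktop. Fits the crate either way round. Origin: middle of its foot, z up.
- rack: small tray rack, fixed: base 200 (x) by 100 mm (y from -24 to +76), 10 mm high, steel pins 8 mm thick up to 55 mm above the worktop. The divider stands along x at y = 0 in a 17 mm gap between pins (x = +-60, y = +-12.5 mm); a dark baking sheet, part of the rack, stands parallel at y = +54 mm, 72 mm high. Origin: under the divider's place, on the worktop.
- empty_tin: opened empty food tin, bare steel, no label, no lid, 68 mm diameter, 90 mm tall, wall 3 mm, 0.06 kg, loose. Starts standing upright on the crate's floor in the row nearer the robot, across the divider slot, so that it blocks it. Origin: centre of its underside, z up along the tin.
- empty_tin_mid (a point): middle of the empty tin, on its axis, 45 mm above its underside
- tub: open square green recycling tub, fixed, 135 x 135 mm outside, 70 mm high, walls and floor 6 mm thick. Origin: centre of the underside, z up.
- jar1: closed wide-mouth glass jar of food with a paper band and a black screw lid, straight sided, 68 mm diameter all the way up (the top 19 mm is the lid), 96 mm tall, about 0.42 kg, loose, starts standing on the worktop; may be absent. Origin: centre of its underside, z up along the jar.
- jar2: closed wide-mouth glass jar of food with a paper band and a black screw lid, straight sided, 68 mm diameter all the way up (the top 19 mm is the lid), 96 mm tall, about 0.42 kg, loose, starts standing on the worktop; may be absent. Origin: centre of its underside, z up along the jar.
- jar3: closed wide-mouth glass jar of food with a paper band and a black screw lid, straight sided, 68 mm diameter all the way up (the top 19 mm is the lid), 96 mm tall, about 0.42 kg, loose, starts standing on the worktop; may be absent. Origin: centre of its underside, z up along the jar.
- jar4: closed wide-mouth glass jar of food with a paper band and a black screw lid, straight sided, 68 mm diameter all the way up (the top 19 mm is the lid), 96 mm tall, about 0.42 kg, loose, starts standing on the worktop; may be absent. Origin: centre of its underside, z up along the jar.
- tin1: closed food tin, round, 68 mm diameter, 90 mm tall, about 0.40 kg, bright metal top, coloured label with a pale band, loose, starts standing on the worktop; may be absent. Origin: centre of its underside, z up along the tin.
- tin2: closed food tin, round, 68 mm diameter, 90 mm tall, about 0.40 kg, bright metal top, coloured label with a pale band, loose, starts standing on the worktop; may be absent. Origin: centre of its underside, z up along the tin.
- sauce: bystander: red sauce bottle with a white nozzle, 60 mm diameter, 168 mm tall, beyond the crate; origin centre of underside
- mill: bystander: dark wooden pepper mill, 56 mm diameter, 173 mm tall; origin centre of underside
- canister: bystander: white ceramic canister with a wooden lid, 104 mm diameter, 148 mm tall; origin centre of underside
There are look-alikes about, which are no part of the job. What is shaped like the tin2 but purple is not meant. Several things have the shape of the divider; the one meant has the colours described above.

How it is judged:
On the way, in this order (a step that is already met when the one before it is completed fails the run):
1. the empty tin lies or stands in the recycling tub, released (x of empty_tin_mid in the frame of tub between -0.06 and 0.06 m and y of empty_tin_mid in the frame of tub between -0.06 and 0.06 m and z of empty_tin_mid in the frame of tub below 0.085 m and linear speed of empty_tin below 0.03 m/s and contact force between the fingers and empty_tin below 0.1 N), for 0.2 s.
2. the divider is fully home in the crate's slot, released (horizontal distance between divider and slot below 0.006 m and z of divider in the frame of slot below 0.004 m and angle between the x axis of divider and the x axis of crate, either way round below 0.04 rad and angle between divider's own z axis and vertical below 0.13 rad and contact force between the fingers and divider below 0.1 N), for 0.2 s.
At the end, for the whole second after the job is handed in: Empty tin in the tub (middle within 60 mm of its centre lines); divider home in the slot (within 6 mm, foot within 4 mm of the floor, 0.04 rad); each jar upright on the floor of a jar cell, each full tin of a tin cell (22 mm, 0.1 rad); all at rest and released (all of step 1 and all of step 2 and (horizontal distance between jar1 and jar_cell0 below 0.022 m or horizontal distance between jar1 and jar_cell1 below 0.022 m or horizontal distance between jar1 and jar_cell2 below 0.022 m or horizontal distance between jar1 and jar_cell3 below 0.022 m) and z of jar1 in the frame of crate between 0.004 and 0.016 m and angle between each of jar1, jar2, jar3, jar4, tin1, tin2's own z axis and vertical below 0.1 rad and linear speed of each of jar1, jar2, jar3, jar4, tin1, tin2 below 0.02 m/s and (horizontal distance between jar2 and jar_cell0 below 0.022 m or horizontal distance between jar2 and jar_cell1 below 0.022 m or horizontal distance between jar2 and jar_cell2 below 0.022 m or horizontal distance between jar2 and jar_cell3 below 0.022 m) and z of jar2 in the frame of crate between 0.004 and 0.016 m and (horizontal distance between jar3 and jar_cell0 below 0.022 m or horizontal distance between jar3 and jar_cell1 below 0.022 m or horizontal distance between jar3 and jar_cell2 below 0.022 m or horizontal distance between jar3 and jar_cell3 below 0.022 m) and z of jar3 in the frame of crate between 0.004 and 0.016 m and (horizontal distance between jar4 and jar_cell0 below 0.022 m or horizontal distance between jar4 and jar_cell1 below 0.022 m or horizontal distance between jar4 and jar_cell2 below 0.022 m or horizontal distance between jar4 and jar_cell3 below 0.022 m) and z of jar4 in the frame of crate between 0.004 and 0.016 m and (horizontal distance between tin1 and tin_cell0 below 0.022 m or horizontal distance between tin1 and tin_cell1 below 0.022 m) and z of tin1 in the frame of crate between 0.004 and 0.016 m and (horizontal distance between tin2 and tin_cell0 below 0.022 m or horizontal distance between tin2 and tin_cell1 below 0.022 m) and z of tin2 in the frame of crate between 0.004 and 0.016 m); the robot touches nothing.
It fails at once if the sauce bottle, pepper mill or canister is shifted more than 3 cm or tipped (distance of any of sauce, mill, canister from where it was at the start of the episode above 0.03 m or angle between any of sauce, mill, canister's own z axis and vertical above 0.4 rad).
It fails at once if a glass jar is dropped into the crate (it arrives faster than 0.8 m/s, a fall of some 4 cm or more) ((horizontal distance between jar1 and crate below 0.18 m and z of jar1 in the frame of crate between 0.014 and 0.045 m and linear speed of jar1 above 0.8 m/s) or (horizontal distance between jar2 and crate below 0.18 m and z of jar2 in the frame of crate between 0.014 and 0.045 m and linear speed of jar2 above 0.8 m/s) or (horizontal distance between jar3 and crate below 0.18 m and z of jar3 in the frame of crate between 0.014 and 0.045 m and linear speed of jar3 above 0.8 m/s) or (horizontal distance between jar4 and crate below 0.18 m and z of jar4 in the frame of crate between 0.014 and 0.045 m and linear speed of jar4 above 0.8 m/s)).
Of jar1, jar2, jar3, jar4 only 3 to 4 are there at a start; the rules pass over those that are not, and their reading is None.
Of tin1, tin2 only 1 to 2 are there at a start; the rules pass over those that are not, and their reading is None.
At some moment in a run one of jar1, jar2, jar3, jar4, tin1, tin2 may be knocked a few centimetres aside while the robot is not near it.
It also fails if it takes over 210 s, if anything falls off the work surface, if the arm or the gripper's body presses on something with over 40 N, if the wrist force passes 120 N, or if a joint passes its speed limit or range.

## Working session

There is one attempt and no reset: what is moved stays moved. The work goes in short steps, Python scripts to look and compute and a tool call to move; the robot and the scene stay as the last step left them, time stands still between calls to the robot, and variables do not carry over. Pictures are saved under pics/ and viewed, and the job is handed in when it is done.

Besides the shell and the picture viewer there is one more tool, called after "Request:" as a command line: name --argument value ..., lists and objects as JSON in quotes. send_rows: Moves the arm, as the interface text tells. Its arguments: {"type":"object","properties":{"targets":{"type":"array","items":{"type":"array"}},"newtons":{"type":"number"}},"required":["targets"]}

```bash
ls; mkdir -p pics; cat > h.py <<'E'
import numpy as np, cv2
from plant import robot, optics, ticket
from scipy.spatial.transform import Rotation as R
def rot(o):
    o=np.array(o,float)
    if o.shape==(3,3): return o
    if o.size==3: return R.from_rotvec(o).as_matrix()
    return R.from_quat(o).as_matrix()
def project(c,P):
    Rm=rot(c['orientation']); p=(np.atleast_2d(P)-c['position'])@Rm
    x=p[:,0]/-p[:,2]; y=-p[:,1]/-p[:,2]
    s=1+c['k1']*(x*x+y*y); K=np.array(c['K'])
    return np.c_[K[0,0]*x*s+K[0,2],K[1,1]*y*s+K[1,2]]
def back(c,uv,z):
    K=np.array(c['K']); uv=np.atleast_2d(uv).astype(float)
    d=np.c_[(uv[:,0]-K[0,2])/K[0,0],(uv[:,1]-K[1,2])/K[1,1]]; r=d.copy()
    for _ in range(30): r=d/(1+c['k1']*(r**2).sum(1,keepdims=True))
    ray=np.c_[r[:,0],-r[:,1],-np.ones(len(r))]@rot(c['orientation']).T
    o=np.array(c['position']); t=(z-o[2])/ray[:,2]
    return o+ray*t[:,None]
def save(c,n): cv2.imwrite('pics/'+n,c['color'][:,:,::-1])
E
python3 - <<'E'
from h import *
print(robot.read_state())
for n in('top','side'):
    c=optics.read_camera(n); save(c,n+'0.png'); print(n,c['K'],c['k1'],c['position'],c['orientation'])
    for o in['crate','divider','rack','empty_tin','tub','jar1','tin1','sauce','mill','canister']:
        for d in optics.cut_out(n,o): print(n,o,round(d['confidence'],2),d['point'],d['region'].sum())
E
```

```text
pics
{'t': 0.0, 'q': array([ 1.04062671e+00,  1.31134828e-01,  1.48928064e+00,  1.77318120e-06,
        1.52301367e+00, -8.53641992e-02]), 'dq': array([-1.77585064e-03,  7.89107805e-04,  6.62112281e-04, -1.75529175e-03,
       -1.08453005e-03,  5.55379803e-05]), 'joint_torque': array([ 4.09980112e-04, -5.59838820e+01, -4.91762888e+01,  7.70007935e-02,
        3.51962820e-02, -1.00200257e-04]), 'tool_pos': array([0.25783702, 0.54113735, 0.21760244]), 'orientation': array([-6.92829769e-01, -3.06367067e+00,  2.74787169e-03]), 'force': array([0.29244681, 0.54937866, 0.33360715]), 'wrist_torque': array([ 0.04392641, -0.03340043,  0.00263152]), 'opening': 0.0929572436141026}
top [[447.80286968   0.         315.41048196]
 [  0.         447.80286968 241.28231364]
 [  0.           0.           1.        ]] -0.0832074898516511 [0.3322245  0.00165868 1.04745678] [ 0.13933512 -0.15964763 -1.53421531]
top crate 0.84 [363.5, 234.1] 10426
top divider 0.97 [111.6, 345.4] 1132
top divider 0.7 [253.3, 175.0] 815
top divider 0.4 [162.2, 161.7] 983
top rack 0.86 [252.6, 164.6] 2407
top rack 0.74 [364.5,
[... 558 characters left out ...]
0.           0.           1.        ]] -0.0166280775816514 [0.41288416 1.33684532 0.88557303] [ 0.05451136 -1.50763693 -2.67691614]
side crate 0.77 [297.4, 231.0] 3507
side divider 0.79 [404.1, 363.5] 1863
side divider 0.75 [300.5, 230.1] 3359
side divider 0.59 [241.2, 270.1] 581
side rack 0.9 [234.5, 276.0] 994
side empty_tin 0.94 [319.1, 233.3] 808
side tub 0.65 [330.7, 183.4] 1508
side jar1 0.79 [329.0, 337.9] 1429
side jar1 0.62 [334.3, 297.9] 920
side tin1 0.95 [339.7, 268.1] 837
side tin1 0.84 [288.7, 299.7] 966
side tin1 0.72 [295.2, 231.1] 3317
side tin1 0.59 [292.8, 272.2] 710
side sauce 0.79 [230.4, 205.2] 803
side mill 0.7 [220.5, 309.6] 1432
side canister 0.96 [279.1, 170.4] 1307
```

View pics/top0.png

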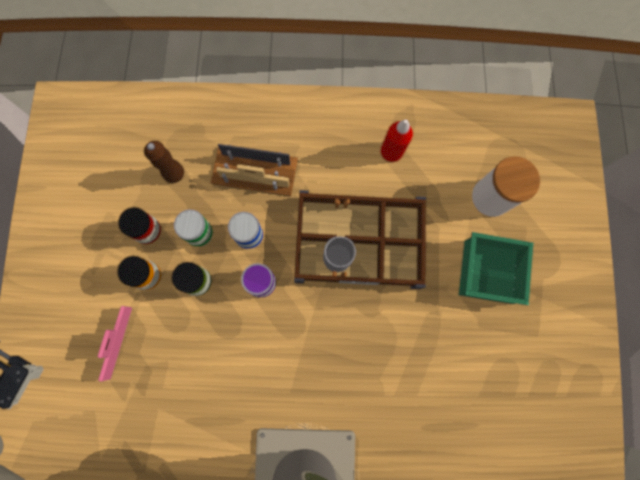

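View pics/side0.png

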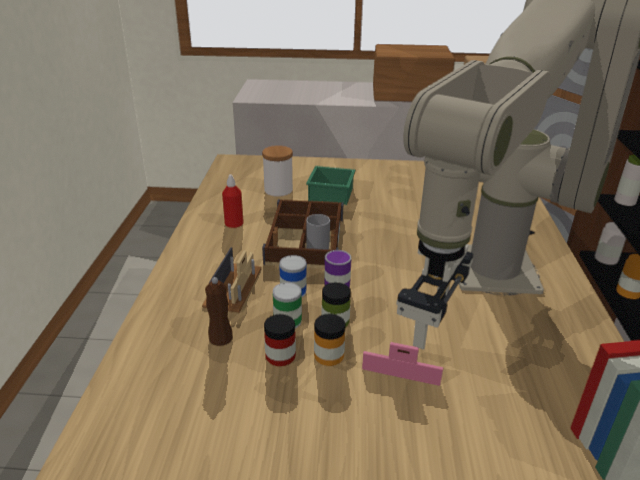

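```bash
python3 - <<'E'
import cv2
a=cv2.imread('pics/top0.png')
def crop(n,x0,y0,w,h,s): cv2.imwrite('pics/'+n,cv2.resize(a[y0:y0+h,x0:x0+w],None,fx=s,fy=s,interpolation=cv2.INTER_CUBIC))
crop('z_crate.png',285,180,155,115,5)
crop('z_jars.png',110,195,180,110,4)
crop('z_rack.png',180,130,130,75,6)
crop('z_tub.png',450,220,95,95,6)
E
```

```text
(no output)
```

View pics/z_crate.png

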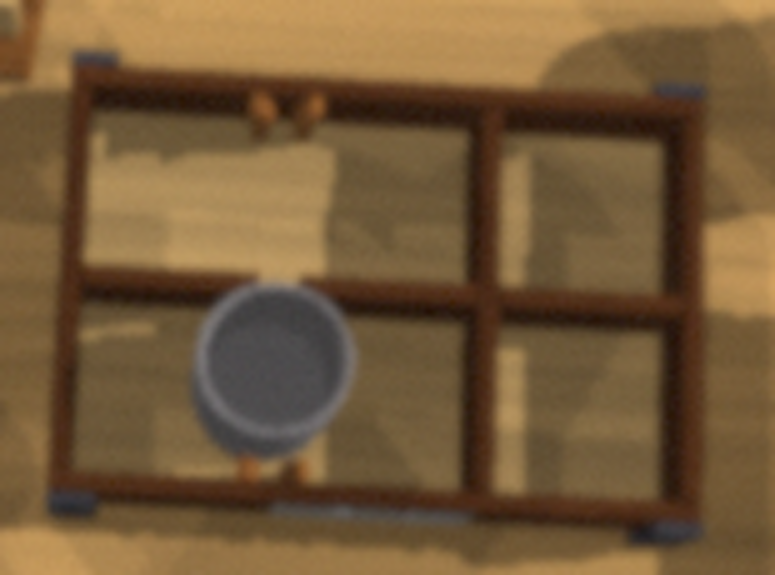

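View pics/z_jars.png

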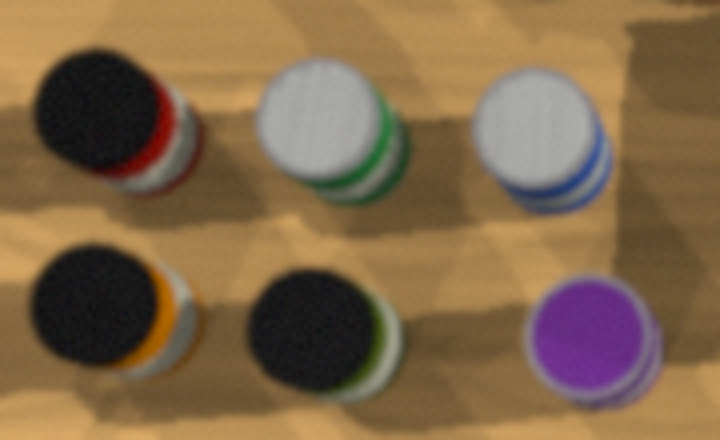

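View pics/z_rack.png

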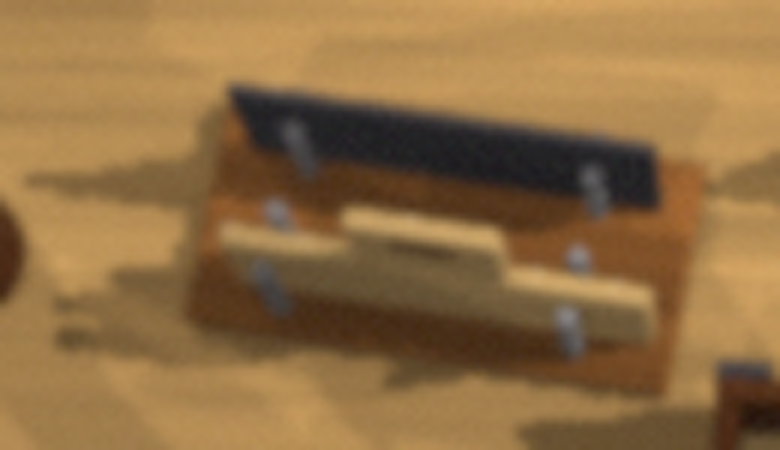

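View pics/z_tub.png

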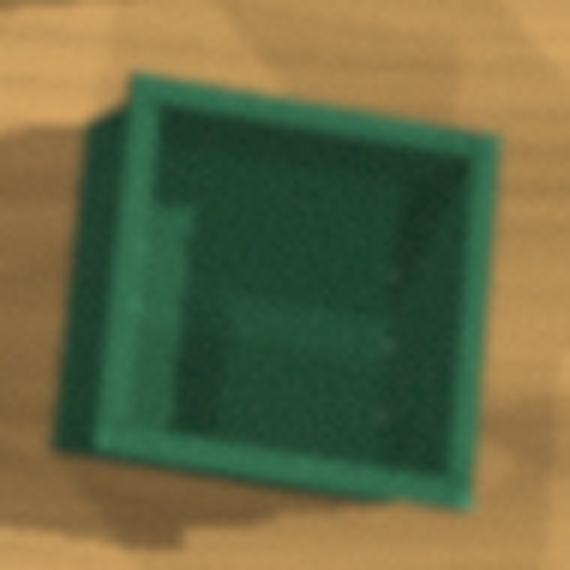

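```bash
cat > fit.py <<'E'
from h import *
from scipy.optimize import least_squares
def fitrect(c,uv,model,z,x0):
    P=back(c,uv,z)[:,:2]
    M=np.array(model)
    def f(p):
        ca,sa=np.cos(p[2]),np.sin(p[2])
        return (M@np.array([[ca,sa],[-sa,ca]])+p[:2]-P).ravel()
    r=least_squares(f,x0); return r.x, (r.fun.reshape(-1,2)*1000).round(1)
E
python3 - <<'E'
from fit import *
c=optics.read_camera('top')
def px(l,x0,y0,s): return (np.array(l)+.5)/s-.5+[x0,y0]
def norm(l): return l
p=px([(78,68),(703,97),(698,522),(52,495)],285,180,5)
print('crate',fitrect(c,p,[(.099,.147),(.099,-.147),(-.099,-.147),(-.099,.147)],.058,[.4,-.1,0]))
p=px([(135,75),(498,132),(470,508),(97,450)],450,220,6)
print('tub',fitrect(c,p,[(.0675,.0675),(.0675,-.0675),(-.0675,-.0675),(-.0675,.0675)],.07,[.3,-.4,0]))
p=px([(275,205),(578,250),(567,315),(262,268)],180,130,6)
# rack: x along? assume rack x -> world -y, y -> world x
m=[(-.06,.0125),(.06,.0125),(.06,-.0125),(-.06,-.0125)]
print('pins',back(c,p,.055)); print('rack',fitrect(c,p,m,.055,[.5,.1,-1.5]))
p=px([(705,162),(665,392),(190,315)],180,130,6)
print('rackbase',fitrect(c,p,[(.1,.076),(.1,-.024),(-.1,-.024)],.010,[.5,.1,-1.5]))
p=px([(343,208),(505,232),(218,225),(655,290)],180,130,6)
print('tab',back(c,p[:2],.098),'board',back(c,p[2:],.058))
# lids
S={'red':(97,108),'orange':(95,305),'olive':(311,330)}
img=c['color'].astype(int)
def mask_dark(uv,lo,f):
    m=np.zeros((480,640),np.uint8); 
    u,v=map(int,uv); sub=f(img[v-22:v+23,u-22:u+23]); m[v-22:v+23,u-22:u+23]=sub; 
    n,l,st,ce=cv2.connectedComponentsWithStats(m); i=l[v,u]; 
    cnt=cv2.findContours((l==i).astype(np.uint8),0,2)[0][0]
    h=cv2.convexHull(cnt); e=cv2.fitEllipse(h); return e,ce[i],st[i]
for k,u in S.items():
    uv=px([u],110,195,4)[0]; e,ce,st=mask_dark(uv,0,lambda a:(a.max(2)<60).astype(np.uint8))
    print(k,uv,e,back(c,[e[0]],.096)[0].round(4),back(c,[ce],.096)[0].round(4))
for k,u in {'tgreen':(319,120),'tblue':(536,128)}.items():
    uv=px([u],110,195,4)[0]; e,ce,st=mask_dark(uv,0,lambda a:((a.min(2)>125)&(a.max(2)-a.min(2)<22)).astype(np.uint8))
    print(k,uv,e,back(c,[e[0]],.09)[0].round(4),back(c,[uv],.09)[0].round(4))
uv=px([(275,360)],285,180,5); print('empty',back(c,uv,.1))
E
```

```text
crate (array([ 0.53514557, -0.11225912, -0.01590912]), array([[ 1.1,  3.2],
       [-0.2, -1.3],
       [-1.1, -3.8],
       [ 0.2,  2. ]]))
tub (array([ 0.47477462, -0.42428915, -0.12948883]), array([[-4.2, -3.1],
       [-4.3,  4.9],
       [ 4.7,  3.1],
       [ 3.8, -4.9]]))
pins [[0.7024451  0.20786994 0.055     ]
 [0.68767996 0.0886315  0.055     ]
 [0.6610868  0.09158965 0.055     ]
 [0.6764374  0.21103457 0.055     ]]
rack (array([ 0.68191231,  0.14978142, -1.6958852 ]), array([[-0.6, -0.1],
       [-0.9,  0.1],
       [ 0.9,  0.2],
       [ 0.6, -0.2]]))
rackbase (array([ 0.68159331,  0.14944808, -1.69990345]), array([[ 0.6, -2. ],
       [-0. , -1.4],
       [-0.5,  3.4]]))
tab [[0.68598786 0.17339396 0.098     ]
 [0.67844608 0.11237483 0.098     ]] board [[0.69245368 0.22888121 0.058     ]
 [0.67133854 0.057869   0.058     ]]
red [133.875 221.625] ((133.8538055419922, 222.4406280517578), (28.98470687866211, 30.13791847229004), 94.7334976196289) [0.5456 0.3924 0.096 ] [0.5455 0.3924 0.096 ]
orange [133.375 270.875] ((133.04830932617188, 271.103271484375), (29.131248474121094, 30.45781135559082), 74.82817840576172) [0.4382 0.3827 0.096 ] [0.4383 0.3828 0.096 ]
olive [187.375 277.125] ((187.78167724609375, 277.4627380371094), (29.6954288482666, 31.77216911315918), 97.63040161132812) [0.4289 0.2623 0.096 ] [0.4289 0.2623 0.096 ]
tgreen [189.375 224.625] ((189.0303955078125, 224.03518676757812), (27.845212936401367, 29.574378967285156), 61.730712890625) [0.5472 0.271  0.09  ] [0.5459 0.2701 0.09  ]
tblue [243.625 226.625] ((243.25790405273438, 226.35545349121094), (27.940832138061523, 29.97950553894043), 78.0884017944336) [0.5458 0.151  0.09  ] [0.5452 0.1502 0.09  ]
empty [[ 0.49495293 -0.06053256  0.1       ]]
```

```bash
cat > ov.py <<'E'
from fit import *
def tf(pose,P):
    P=np.array(P,float); ca,sa=np.cos(pose[2]),np.sin(pose[2])
    return np.c_[P[:,0]*ca-P[:,1]*sa+pose[0],P[:,0]*sa+P[:,1]*ca+pose[1],P[:,2]]
def rect(x0,x1,y0,y1,z): return [(x0,y0,z),(x1,y0,z),(x1,y1,z),(x0,y1,z)]
def draw(c,polys,box,s,name):
    x0,y0,w,h=box
    im=cv2.resize(c['color'][y0:y0+h,x0:x0+w,::-1],None,fx=s,fy=s,interpolation=cv2.INTER_CUBIC)
    for P,col in polys:
        q=((project(c,P)-[x0,y0]+.5)*s-.5)
        cv2.polylines(im,[np.round(q*8).astype(np.int32)],True,col,1,cv2.LINE_AA,3)
    cv2.imwrite('pics/'+name,im)
def cratepolys(p):
    L=[(tf(p,rect(-.099,.099,-.147,.147,.058)),(0,255,255))]
    for x in(-.047,.047):
        L.append((tf(p,rect(x-.042,x+.042,-.137,-.053,.058)),(0,255,0)))
        L.append((tf(p,rect(x-.042,x+.042,-.137,-.053,.01)),(255,0,255)))
    L.append((tf(p,rect(-.089,.089,-.043,.137,.058)),(0,255,0)))
    L.append((tf(p,rect(-.089,.089,-.043,.137,.01)),(255,0,255)))
    return L
E
python3 - <<'E'
from ov import *
c=optics.read_camera('top'); s=optics.read_camera('side')
p=[.535,-.1123,-.016]; t=[.4748,-.4243,-.1295]
draw(c,cratepolys(p),(285,180,155,115),5,'o_crate.png')
draw(s,cratepolys(p),(250,190,110,80),7,'o_crate_s.png')
tp=[(tf(t,rect(-.0675,.0675,-.0675,.0675,z)),(0,255,255)) for z in(0,.07)]
draw(c,tp,(450,220,95,95),6,'o_tub.png')
E
```

```text
(no output)
```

View pics/o_crate.png

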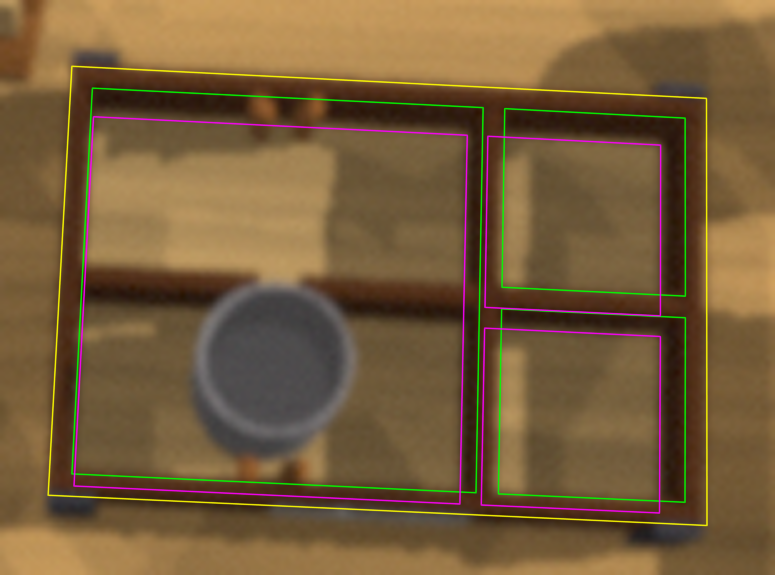

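View pics/o_crate_s.png

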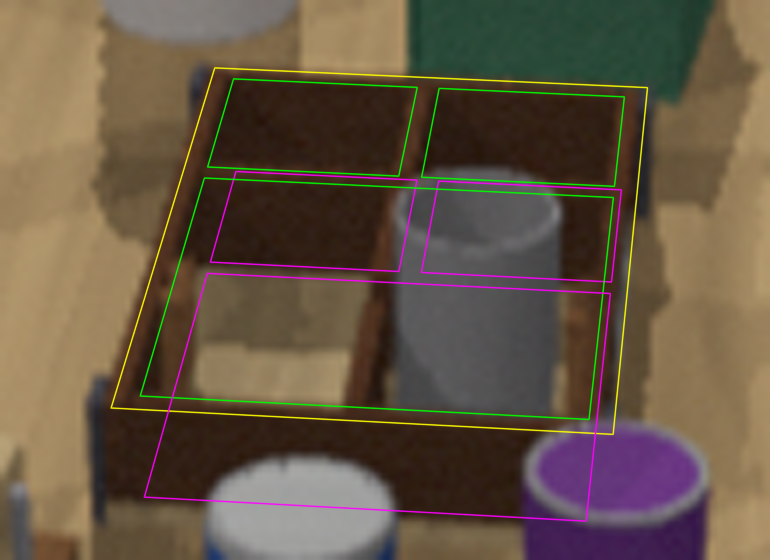

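View pics/o_tub.png

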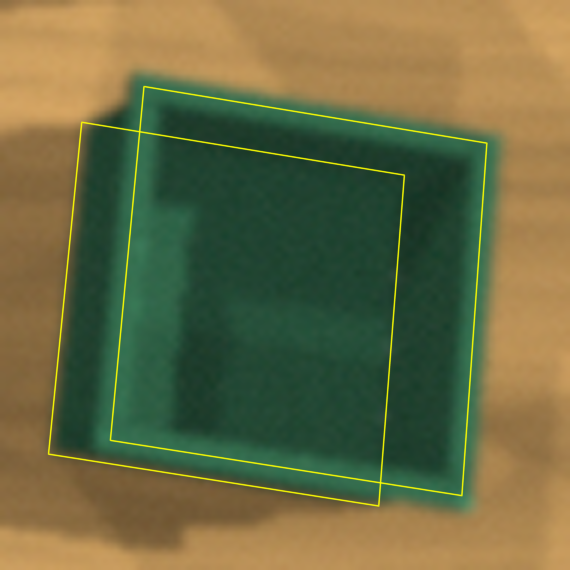

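```bash
cat > go.py <<'E'
import sys
from h import *
# usage: go.py x y z [phi]   jaw axis angle
def go(x,y,z,phi=None,st=None):
    s=st or robot.read_state(); Rm=rot(s['orientation']); p=np.array(s['tool_pos'])
    cur=np.arctan2(Rm[1,1],Rm[0,1]); 
    turn=0
    if phi is not None:
        d=(cur-phi+np.pi/2)%np.pi-np.pi/2   # turn about tool z (down) = world decrease
        turn=min([d,d-np.pi,d+np.pi],key=lambda t:abs(s['q'][5]+t))
    R2=Rm@R.from_rotvec([0,0,turn]).as_matrix()
    sh=R2.T@(np.array([x,y,z])-p)*1000
    print('pos',p.round(4),'phi',round(cur,3),'q6',round(s['q'][5],2),'| turn',round(turn,3),'then shift mm',sh.round(1),'opening',round(s['opening'],4),'tilt',Rm[:,2].round(3))
if __name__=='__main__': go(*map(float,sys.argv[1:]))
E
python3 go.py .494 -.062 .22 1.57
```

```text
pos [0.2581 0.5416 0.2186] phi 1.126 q6 -0.09 | turn -0.444 then shift mm [-236.3 -603.4   -1.4] opening 0.093 tilt [-0. -0. -1.]
```

```bash
python3 go.py .494 -.062 .22 .655
```

```text
pos [0.2581 0.5416 0.2186] phi 1.126 q6 -0.09 | turn 0.471 then shift mm [-622.4 -180.7   -1.4] opening 0.093 tilt [-0. -0. -1.]
```

Request:
send_rows --targets '[[1,[0,0,0],0.12],[1,[0,0,0],0.12],[1,[0,0,0],0.12],[1,[0,0,0],0.111],[1,[-47,-13.6,0],0],[1,[-47,-13.6,0],0],[1,[-47,-13.6,0],0],[1,[-47,-13.6,0],0],[1,[-47,-13.6,0],0],[1,[-47,-13.6,0],0],[1,[-47,-13.6,0],0],[1,[-47,-13.6,0],0]]' --newtons 15

```text
t: 2.45
tool_pos: [0.4013, 0.1754, 0.219]
orientation: [1.388, 2.817, 0.001]
force: [2.3, 0.1, -0.7]
opening: 0.0929
```

Request:
send_rows --targets '[[1,[-47,-13.6,0],0],[1,[-47,-13.6,0],0],[1,[-47,-13.6,0],0],[1,[-47,-13.6,0],0],[1,[-47,-13.6,0],0],[1,[-11,-4,0],0],[1,[0,0,40],0],[1,[0,0,0],0]]'

```text
t: 3.25
tool_pos: [0.4906, -0.0613, 0.1738]
orientation: [-1.387, -2.81, 0.003]
force: [-0.9, -0.3, -0.8]
opening: 0.0929
```

```bash
python3 go.py .494 -.062 .07 .655; python3 - <<'E'
from h import *
for n in('top','side'):
    c=optics.read_camera(n); save(c,n+'1.png')
    print([ (d['confidence'],d['point']) for d in optics.cut_out(n,'empty_tin')])
E
```

```text
pos [ 0.4906 -0.0613  0.1738] phi 0.654 q6 -0.88 | turn -0.001 then shift mm [ -3.3   2.8 103.8] opening 0.0929 tilt [-0.008  0.002 -1.   ]
[(0.85, [332.9, 258.2])]
[(0.6, [320.1, 231.0])]
```

View pics/side1.png

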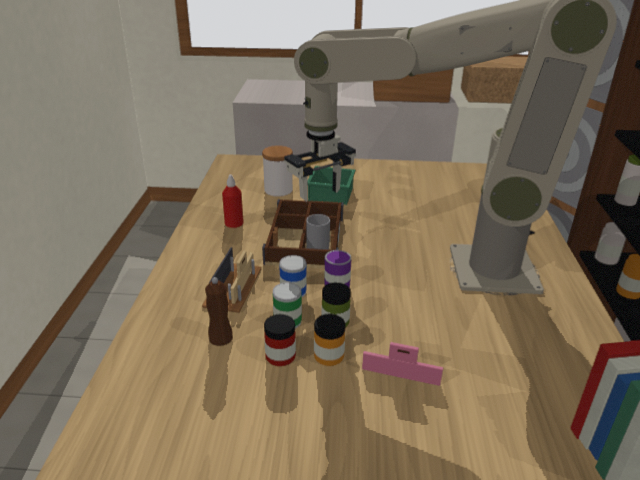

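```bash
python3 -c "
from h import *
s=optics.read_camera('side'); print(back(s,[[318.2,219.2]],.1))"; python3 go.py .494 -.062 .07 .655
```

```text
[[ 0.49715973 -0.06508585  0.1       ]]
pos [ 0.4945 -0.0613  0.1806] phi 0.656 q6 -0.88 | turn 0.001 then shift mm [-1.000e-01 -1.000e+00  1.106e+02] opening 0.093 tilt [ 0.002 -0.    -1.   ]
```

Request:
send_rows --targets '[[1,[0,-1,40],0],[1,[0,-1,40],0],[1,[0,0,30],0],[1,[0,0,0],0],[-1,[0,0,0],0],[-1,[0,0,0],0],[-1,[0,0,0],0],[-1,[0,0,0],0],[-1,[0,0,0],0],[-1,[0,0,0],0]]' --newtons 15

```text
t: 4.5
tool_pos: [0.4938, -0.0633, 0.0707]
orientation: [1.387, 2.815, 0.001]
force: [0.6, 1.2, 7.4]
opening: 0.068
```

Request:
send_rows --targets '[[-1,[0,0,-20],0],[-1,[0,0,-50],0],[-1,[0,0,-50],0],[-1,[0,0,0],0]]'

```text
t: 4.9
tool_pos: [0.4965, -0.0641, 0.1976]
orientation: [1.383, 2.806, 0.005]
force: [-0.2, 0.0, -0.3]
opening: 0.0676
```

```bash
python3 go.py .4748 -.4243 .185 .655; python3 -c "
from h import *
print(robot.read_state()['q'])"
```

```text
pos [ 0.4965 -0.0641  0.1976] phi 0.655 q6 -0.89 | turn 0.0 then shift mm [-272.3 -236.8   13.4] opening 0.0676 tilt [ 0.013 -0.003 -1.   ]
[-2.30728254e-01 -1.44748272e-01  1.80052818e+00 -5.87944290e-05
  1.47232819e+00 -8.85699488e-01]
```

Request:
send_rows --targets '[[-1,[-34,-29.6,1],0],[-1,[-34,-29.6,0],0],[-1,[-34,-29.6,0],0],[-1,[-34,-29.6,0],0],[-1,[-34,-29.6,0],0],[-1,[-34,-29.6,0],0],[-1,[-34,-29.6,0],0],[-1,[-34,-29.6,0],0],[-1,[0,0,0],0],[-1,[0,0,0],0]]'

```text
t: 5.9
tool_pos: [0.4693, -0.4236, 0.1868]
orientation: [-1.391, -2.815, -0.001]
force: [-0.0, -0.9, -0.7]
opening: 0.0674
```

```bash
python3 go.py .4748 -.4243 .080; python3 - <<'E'
from h import *
for n in('top',):
    c=optics.read_camera(n); save(c,n+'2.png')
E
```

```text
pos [ 0.4693 -0.4236  0.1868] phi 0.653 q6 -1.47 | turn 0 then shift mm [ -4.    3.9 106.8] opening 0.0674 tilt [-0.001  0.001 -1.   ]
```

View pics/top2.png

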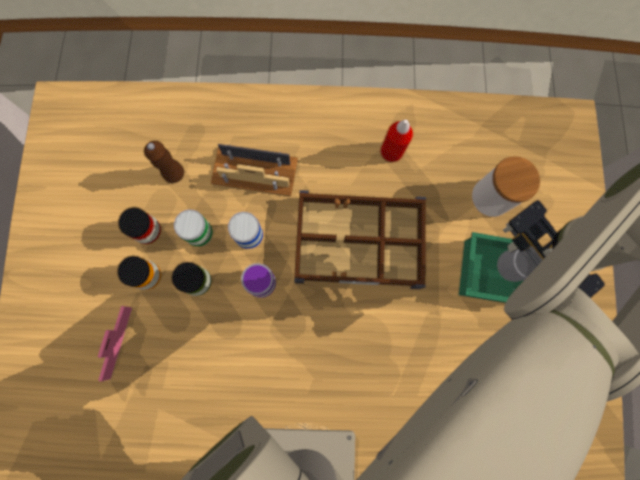

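Request:
send_rows --targets '[[-1,[-4,4,40],0],[-1,[0,0,40],0],[-1,[0,0,25],0],[-1,[0,0,0],0],[1,[0,0,0],0],[1,[0,0,0],0],[1,[0,0,0],0],[1,[0,0,0],0],[1,[0,0,-40],0],[1,[0,0,-50],0],[1,[0,0,-50],0]]'

```text
t: 7.05
tool_pos: [0.4752, -0.4234, 0.2244]
orientation: [-1.389, -2.817, -0.0]
force: [1.1, -0.3, -0.3]
opening: 0.0925
```

```bash
python3 go.py .682 .1497 .2 -.125;  python3 - <<'E'
from h import *
for n in('side',):
    c=optics.read_camera(n); save(c,n+'3.png')
    print([ (d['confidence'],d['point']) for d in optics.cut_out(n,'empty_tin')])
E
```

```text
pos [ 0.4752 -0.4234  0.2244] phi 0.655 q6 -1.46 | turn 0.78 then shift mm [594.4 133.8  24.6] opening 0.0925 tilt [-0.  0. -1.]
[(0.62, [333.8, 174.6])]
```

View pics/side3.png

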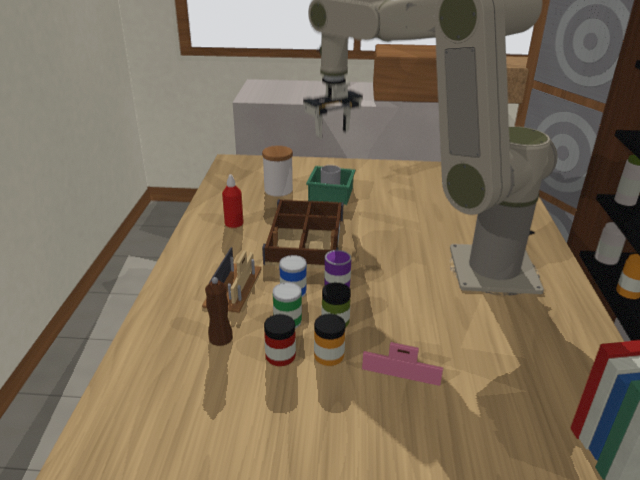

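```bash
python3 - <<'E'
from ov import *
c=optics.read_camera('top'); s=optics.read_camera('side')
p=[.535,-.1123,-.016]
def slot(p):
    L=cratepolys(p)
    for sx in(-1,1):
        xa,xb=sorted([sx*.089,sx*.079])
        for y0,y1,z in((.041,.053,.01),(.041,.053,.046),(.037,.057,.058)):
            L.append((tf(p,rect(xa,xb,y0,y1,z)),(255,255,0)))
    return L
draw(c,slot(p),(285,180,155,115),5,'o_crate2.png')
im=cv2.resize(c['color'][180:295,285:440,::-1],None,fx=5,fy=5,interpolation=cv2.INTER_CUBIC); cv2.imwrite('pics/z2.png',im)
im=cv2.resize(s['color'][190:270,250:360,::-1],None,fx=7,fy=7,interpolation=cv2.INTER_CUBIC); cv2.imwrite('pics/z2s.png',im)
E
```

```text
(no output)
```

View pics/o_crate2.png

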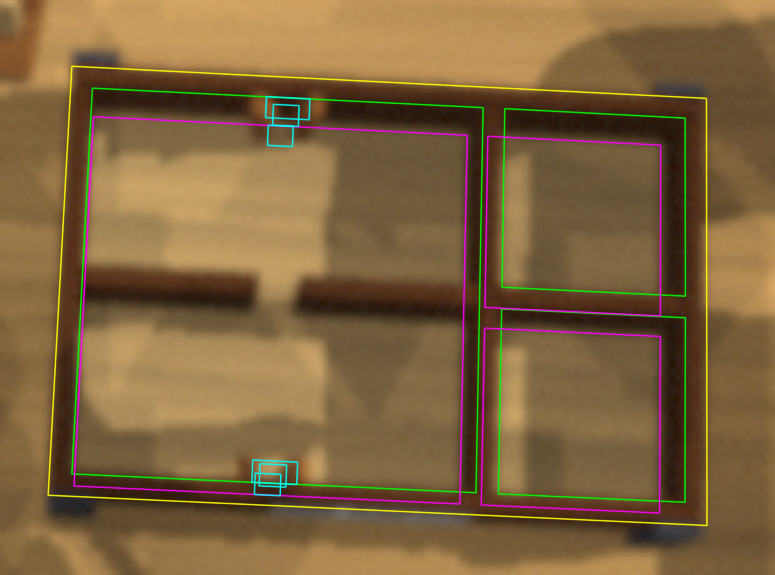

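View pics/z2.png

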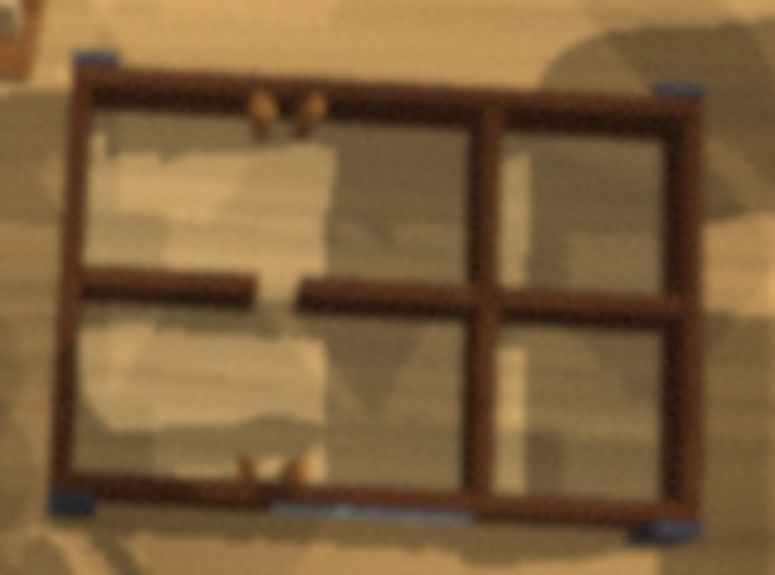

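View pics/z2s.png

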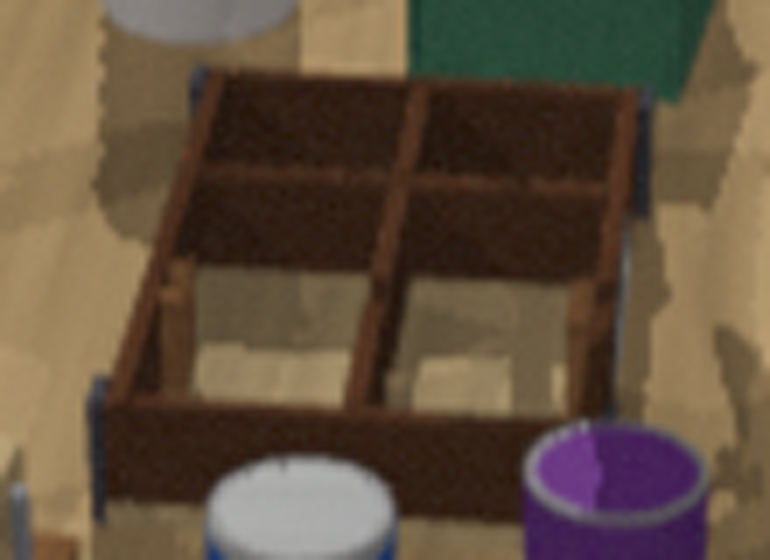

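Request:
send_rows --targets '[[1,[0,0,0],0.13],[1,[0,0,0],0.13],[1,[0,0,0],0.13],[1,[0,0,0],0.13],[1,[0,0,0],0.13],[1,[0,0,0],0.13],[1,[45,10,0],0],[1,[45,10,0],0],[1,[45,10,0],0],[1,[45,10,0],0],[1,[45,10,0],0],[1,[45,10,0],0]]'

```text
t: 8.45
tool_pos: [0.5681, -0.1612, 0.2207]
orientation: [-2.354, -2.076, 0.002]
force: [-0.0, -0.7, 0.6]
opening: 0.0931
```

Request:
send_rows --targets '[[-0.1,[45,10,0],0],[-0.1,[45,10,0],0],[-0.1,[45,10,0],0],[-0.1,[45,10,0],0],[-0.1,[45,10,0],0],[-0.1,[45,10,0],0],[-0.1,[45,10,0],0],[-0.1,[9,3,20],0],[-0.1,[0,0,0],0],[-0.1,[0,0,0],0]]'

```text
t: 9.45
tool_pos: [0.6802, 0.1484, 0.2003]
orientation: [-2.354, -2.077, 0.006]
force: [-0.3, 0.2, 0.1]
opening: 0.042
```

```bash
python3 go.py .682 .1497 .065 -.125;  python3 - <<'E'
from ov import *
c=optics.read_camera('top'); save(c,'top4.png')
s=optics.read_camera('side')
rk=[.6818,.1496,-1.696]
L=[(tf(rk,rect(-.085,.085,-.0045,.0045,.058)),(0,255,255)),(tf(rk,rect(-.03,.03,-.0045,.0045,.098)),(0,255,0)),(tf(rk,rect(-.1,.1,-.024,.076,.01)),(255,0,255))]
draw(s,L,(190,240,90,80),7,'o_rack_s.png')
E
```

```text
pos [0.6802 0.1484 0.2003] phi -0.125 q6 0.27 | turn 0.0 then shift mm [  1.7   2.2 135.3] opening 0.042 tilt [-0.004 -0.001 -1.   ]
```

View pics/o_rack_s.png

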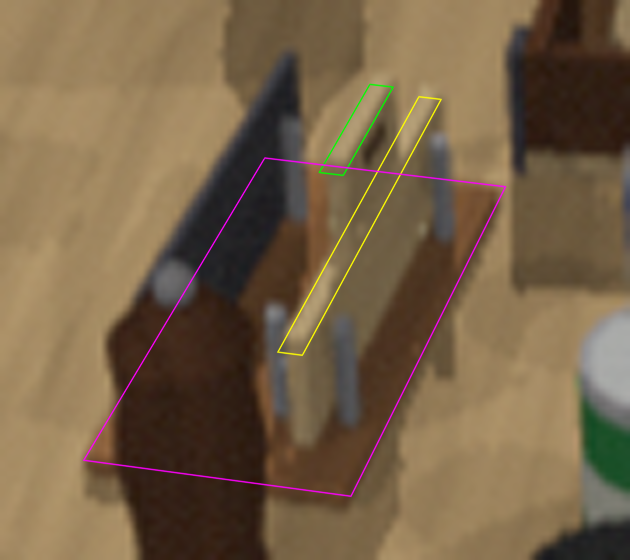

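View pics/top4.png

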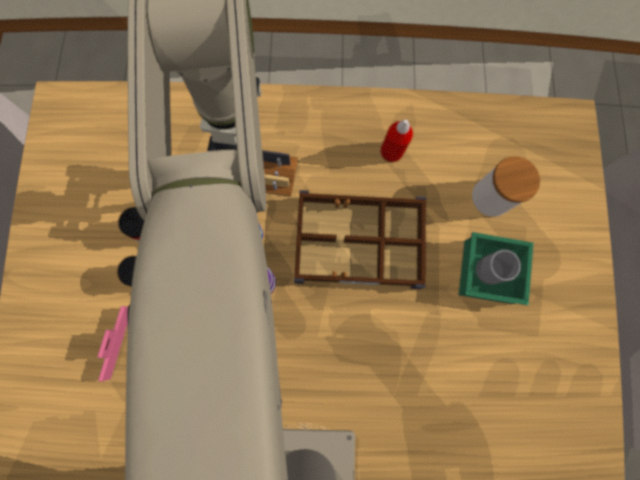

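```bash
python3 go.py .682 .1497 .066 -.125
```

```text
pos [0.6814 0.1477 0.2027] phi -0.126 q6 0.27 | turn -0.001 then shift mm [  2.2   0.4 136.7] opening 0.042 tilt [-0. -0. -1.]
```

Request:
send_rows --targets '[[-0.1,[2,0,40],0],[-0.1,[0,0,40],0],[-0.1,[0,0,40],0],[-0.1,[0,0,17],0],[-0.1,[0,0,0],0],[-1,[0,0,0],0],[-1,[0,0,0],0],[-1,[0,0,0],0],[-1,[0,0,0],0],[-1,[0,0,0],0]]' --newtons 30

```text
t: 10.55
tool_pos: [0.6824, 0.1513, 0.0668]
orientation: [2.355, 2.078, 0.002]
force: [-1.7, 0.1, 6.5]
opening: 0.0091
```

```bash
python3 go.py .682 .1497 .066 -.125; python3 -c "
from h import *
s=robot.read_state(); print(s['force'],s['wrist_torque'])"
```

```text
pos [0.6824 0.1513 0.0668] phi -0.125 q6 0.27 | turn 0.0 then shift mm [-1.6 -0.2  0.8] opening 0.0091 tilt [ 0.001  0.    -1.   ]
[-1.66437905  0.07949477  6.47002643] [-0.08727629  0.11903522 -0.00729866]
```

Request:
send_rows --targets '[[-1,[0,0,-20],0],[-1,[0,0,-40],0],[-1,[0,0,-50],0],[-1,[0,0,-30],0],[-1,[0,0,0],0]]'

```text
t: 11.05
tool_pos: [0.6851, 0.1517, 0.2135]
orientation: [2.351, 2.075, 0.015]
force: [0.3, 1.0, -0.4]
opening: 0.0087
```

```bash
python3 go.py .5353 -.0647 .20 1.555
```

```text
pos [0.6851 0.1517 0.2135] phi -0.125 q6 0.27 | turn -1.68 then shift mm [ 146.5 -218.7   11.5] opening 0.0087 tilt [ 0.011  0.002 -1.   ]
```

Request:
send_rows --targets '[[-1,[0,0,0],0.146],[-1,[0,0,0],0.146],[-1,[0,0,0],0.146],[-1,[0,0,0],0.146],[-1,[0,0,0],0.146],[-1,[0,0,0],0.146],[-1,[0,0,0],0.146],[-1,[0,0,0],0.146],[-1,[0,0,0],0.146],[-1,[0,0,0],0.148],[-1,[0,0,0],0]]'

```text
t: 12.15
tool_pos: [0.6811, 0.151, 0.204]
orientation: [3.141, -0.029, -0.004]
force: [0.4, -0.4, -1.1]
opening: 0.0089
```

```bash
python3 go.py .5353 -.0647 .17 1.555
```

```text
pos [0.6811 0.151  0.204 ] phi -1.589 q6 1.73 | turn -3.144 then shift mm [ 142.3 -218.    34.4] opening 0.0089 tilt [-0.002 -0.    -1.   ]
```

Request:
send_rows --targets '[[-1,[-24,36.3,2],0],[-1,[-24,36.3,2],0],[-1,[-24,36.3,2],0],[-1,[-24,36.3,2],0],[-1,[-24,36.3,2],0],[-1,[-22,36.5,2],0],[-1,[0,0,30],0],[-1,[0,0,20],0],[-1,[0,0,0],0],[-1,[0,0,0],0],[-1,[0,0,0],0]]'

```text
t: 13.25
tool_pos: [0.5372, -0.0645, 0.1449]
orientation: [3.141, -0.022, 0.003]
force: [0.1, 0.3, -0.8]
opening: 0.0088
```

```bash
cat > look5.py <<'E'
import sys
from ov import *
tag=sys.argv[1]
st=robot.read_state(); p=np.array(st['tool_pos']); Rm=rot(st['orientation'])
print(p,np.arctan2(Rm[1,1],Rm[0,1]),st['force'])
c=optics.read_camera('top'); s=optics.read_camera('side')
zf=p[2]-.057+float(sys.argv[2]) if len(sys.argv)>2 else p[2]-.057
yaw=np.arctan2(Rm[1,0],Rm[0,0])
d=[p[0],p[1],yaw]
L=[(tf(d,rect(-.085,.085,-.0045,.0045,zf+h)),(0,255,255)) for h in(0,.048)]+[(tf(d,rect(-.03,.03,-.0045,.0045,zf+.088)),(0,255,0))]
L+=cratepolys([.5345,-.1117,-.016])[:1]
draw(s,L,(250,150,115,120),5,'s5'+tag+'.png'); draw(c,L,(285,150,155,145),5,'t5'+tag+'.png')
E
python3 look5.py a; python3 go.py .5353 -.0647 .12 1.555
```

```text
[ 0.53720201 -0.06447988  0.14493553] -1.5849421870498568 [ 0.05496311  0.27969579 -0.7630802 ]
pos [ 0.5374 -0.0645  0.1451] phi -1.586 q6 1.37 | turn 0.001 then shift mm [-2.1  0.2 25.1] opening 0.0088 tilt [ 0.002 -0.001 -1.   ]
```

View pics/s5a.png

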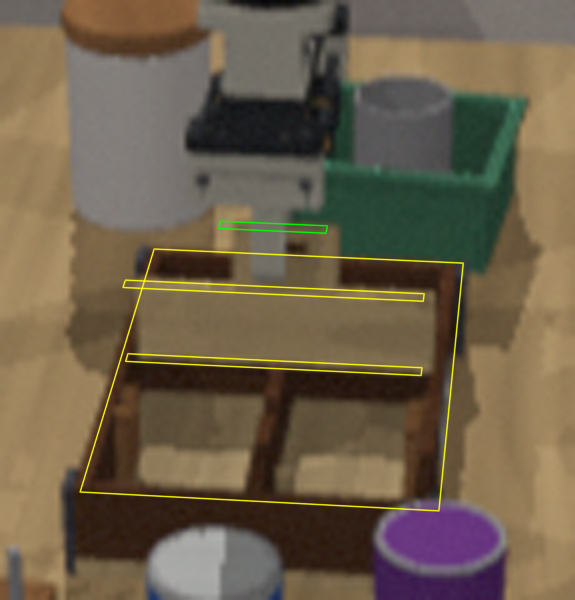

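View pics/t5a.png

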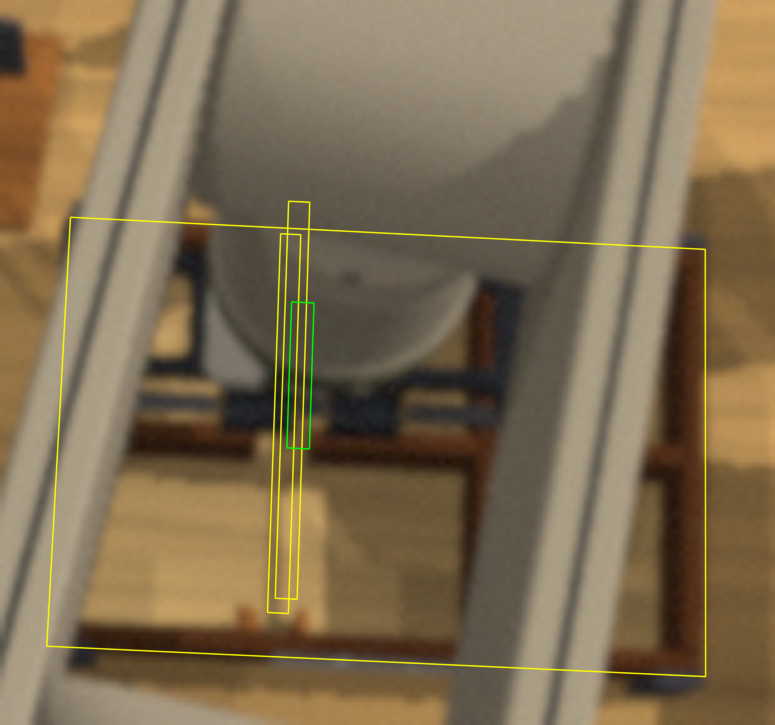

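```bash
python3 - <<'E'
from h import *
s=optics.read_camera('side')
im=cv2.resize(s['color'][185:235,265:350,::-1],None,fx=9,fy=9,interpolation=cv2.INTER_CUBIC); cv2.imwrite('pics/z6.png',im)
for d in optics.cut_out('side','divider'):
    if d['confidence']>.3:
        ys,xs=np.nonzero(d['region']); print(d['confidence'],d['point'],xs.min(),xs.max(),ys.min(),ys.max())
E
```

```text
0.72 [288.5, 300.7] 273 301 282 326
0.59 [403.9, 363.7] 362 442 342 385
```

View pics/z6.png

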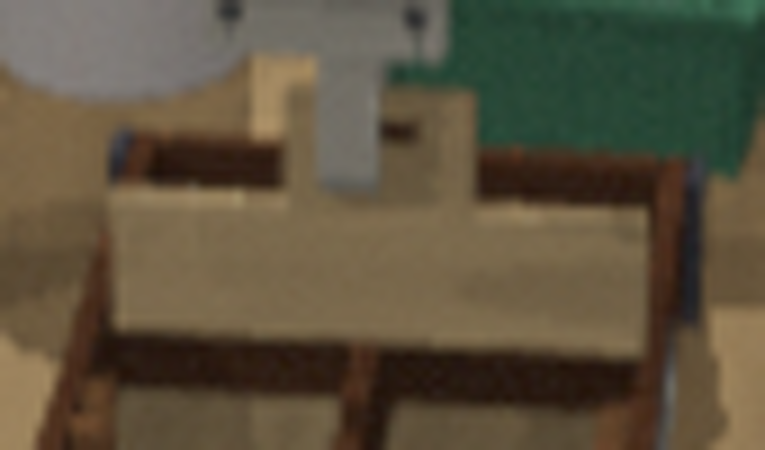

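```bash
python3 - <<'E'
from h import *
s=optics.read_camera('side'); st=robot.read_state(); print(st['tool_pos'])
from scipy.optimize import fsolve
for u in [(118,333),(642,357),(110,192),(650,212),(285,88),(478,90),(318,186),(382,186)]:
    uv=[265+(u[0]+.5)/9-.5,185+(u[1]+.5)/9-.5]
    yp=-.060 if u[0] not in (318,382) else -.05
    z=fsolve(lambda z:back(s,[uv],z[0])[0,1]-yp,.1)[0]
    print(u,back(s,[uv],z)[0].round(4))
E
```

```text
[ 0.53693026 -0.06449275  0.14447917]
(118, 333) [ 0.6132 -0.06    0.0897]
(642, 357) [ 0.4462 -0.06    0.0888]
(110, 192) [ 0.6144 -0.06    0.1404]
(650, 212) [ 0.4451 -0.06    0.1408]
(285, 88) [ 0.5588 -0.06    0.1792]
(478, 90) [ 0.4991 -0.06    0.181 ]
(318, 186) [ 0.5479 -0.05    0.1507]
(382, 186) [ 0.528  -0.05    0.1516]
```

Request:
send_rows --targets '[[-1,[6,0,5],0],[-1,[0,0,10],0],[-1,[0,0,10],0],[-1,[0,0,10],0],[-1,[0,0,5],0],[-1,[0,0,0],0]]'

```text
t: 14.1
tool_pos: [0.5422, -0.0647, 0.103]
orientation: [-3.141, 0.025, 0.001]
force: [0.2, 0.3, -0.6]
opening: 0.0089
```

```bash
python3 go.py .5428 -.0647 .066 1.555; python3 - <<'E'
from h import *
s=optics.read_camera('side')
im=cv2.resize(s['color'][185:250,255:350,::-1],None,fx=8,fy=8,interpolation=cv2.INTER_CUBIC); cv2.imwrite('pics/z7.png',im)
E
```

```text
pos [ 0.5422 -0.0647  0.103 ] phi -1.587 q6 1.37 | turn -0.0 then shift mm [ 0.6  0.  37. ] opening 0.0089 tilt [-0.  0. -1.]
```

View pics/z7.png

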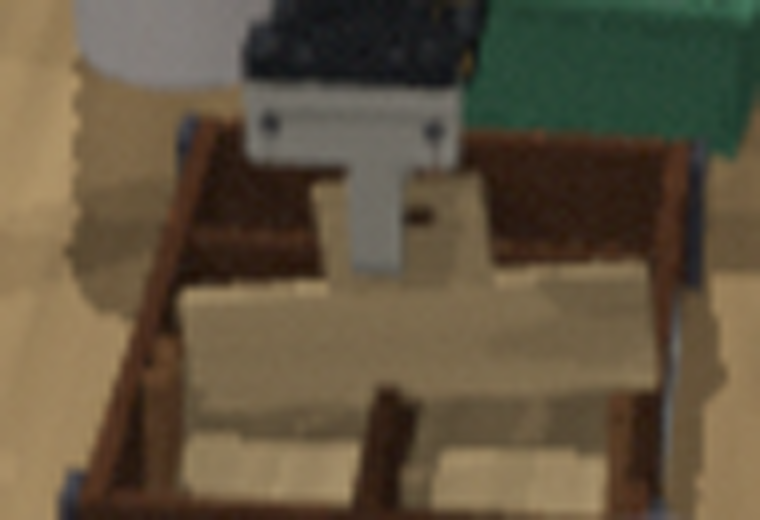

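```bash
python3 - <<'E'
from ov import *
s=optics.read_camera('side'); st=robot.read_state(); print(st['tool_pos'],st['force'],st['wrist_torque'])
from scipy.optimize import fsolve
for u in [(188,408),(657,387),(180,292),(643,265),(350,272),(405,272)]:
    uv=[255+(u[0]+.5)/8-.5,185+(u[1]+.5)/8-.5]
    yp=-.060 if u[0] not in (350,405) else -.05
    z=fsolve(lambda z:back(s,[uv],z[0])[0,1]-yp,.1)[0]
    print(u,back(s,[uv],z)[0].round(4))
p=[.5345,-.1117,-.016]
L=cratepolys(p)[:1]+[cratepolys(p)[5]]
for sx in(-1,1):
    xa,xb=sorted([sx*.089,sx*.079])
    for y0,y1,z in((.041,.053,.01),(.041,.053,.046),(.037,.057,.058)):
        L.append((tf(p,rect(xa,xb,y0,y1,z)),(255,255,0)))
draw(s,L,(255,185,95,65),8,'z8.png')
E
```

```text
[ 0.54165539 -0.06461669  0.10308445] [ 0.38452339 -0.69388007 -1.14178743] [ 0.04046879  0.16311121 -0.02336289]
(188, 408) [ 0.6133 -0.06    0.0429]
(657, 387) [ 0.4431 -0.06    0.0601]
(180, 292) [ 0.6149 -0.06    0.0913]
(643, 265) [ 0.4494 -0.06    0.1099]
(350, 272) [ 0.5526 -0.05    0.1079]
(405, 272) [ 0.5331 -0.05    0.1088]
```

View pics/z8.png

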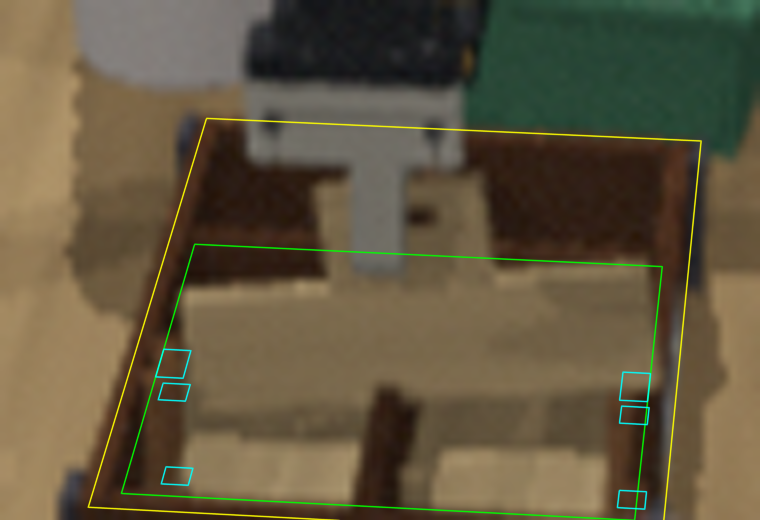

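Request:
send_rows --targets '[[-1,[0,0,-12],0],[-1,[6.5,0,0],0],[-1,[0,0,0],0],[-1,[0,0,0],0]]'

```text
t: 14.6
tool_pos: [0.549, -0.0648, 0.1157]
orientation: [3.141, -0.025, 0.0]
force: [0.4, -0.3, -1.4]
opening: 0.0092
```

```bash
python3 go.py .5428 -.0647 .066 1.555; python3 - <<'E'
from h import *
s=optics.read_camera('side')
im=cv2.resize(s['color'][185:250,255:350,::-1],None,fx=8,fy=8,interpolation=cv2.INTER_CUBIC); cv2.imwrite('pics/z9.png',im)
s=optics.read_camera('top')
im=cv2.resize(s['color'][180:295,285:440,::-1],None,fx=5,fy=5,interpolation=cv2.INTER_CUBIC); cv2.imwrite('pics/z9t.png',im)
E
```

```text
pos [ 0.549  -0.0648  0.1157] phi -1.587 q6 1.38 | turn -0.0 then shift mm [-6.2 -0.  49.7] opening 0.0092 tilt [ 0. -0. -1.]
```

View pics/z9.png

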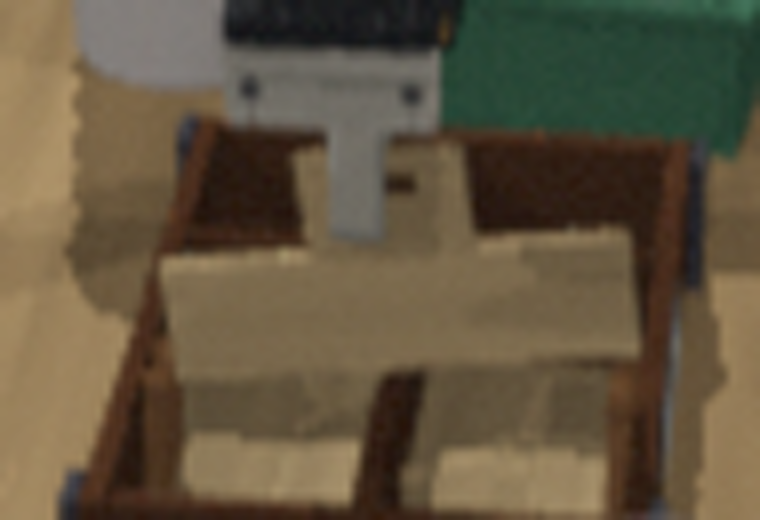

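View pics/z9t.png

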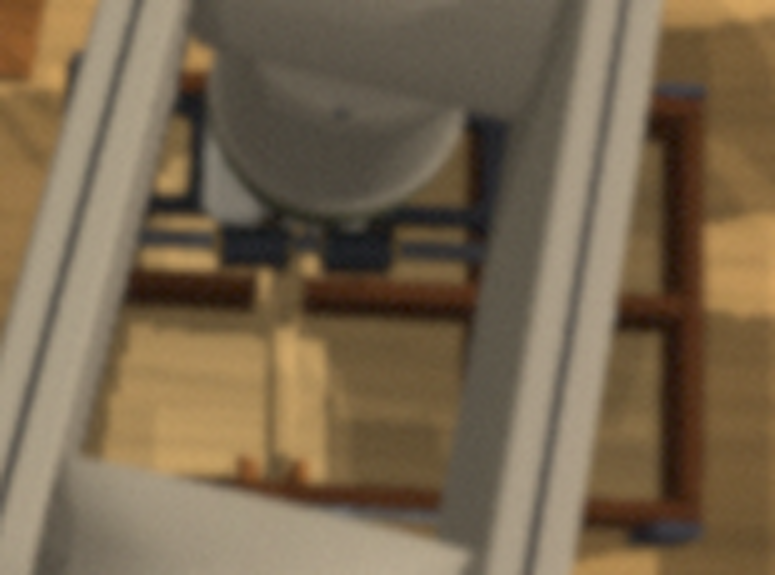

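```bash
python3 - <<'E'
from h import *
c=optics.read_camera('top')
im=cv2.resize(c['color'][240:295,315:375,::-1],None,fx=12,fy=12,interpolation=cv2.INTER_CUBIC); 
def m(P,col):
    q=(project(c,[P])[0]-[315,240]+.5)*12-.5; print(P,q); cv2.circle(im,(int(q[0]),int(q[1])),5,col,-1)
for x in(.49,.475,.46):
    for dy in(-.0045,.0045):
        m((x,-.0648+dy+(x-.549)*-.016,.113+(.534-x)*.1),(0,255,0))
for y in(.037,.057): m((.5345-.084+.016*y,-.1117+y+.084*.016,.058),(0,0,255))
cv2.imwrite('pics/z10.png',im)
E
```

```text
(0.49, -0.068356, 0.1174) [351.4241769  157.35031346]
(0.49, -0.059356, 0.1174) [300.28227795 155.7157392 ]
(0.475, -0.068116, 0.1189) [349.16549116 240.45397762]
(0.475, -0.059116, 0.1189) [297.79168917 238.82780823]
(0.46, -0.067876, 0.12040000000000001) [346.87265117 324.30101624]
(0.46, -0.058876, 0.12040000000000001) [295.2669203  322.68355552]
(0.45109199999999994, -0.07335599999999999, 0.058) [349.41577889 418.13799099]
(0.451412, -0.053355999999999994, 0.058) [241.64459533 413.07275475]
```

View pics/z10.png

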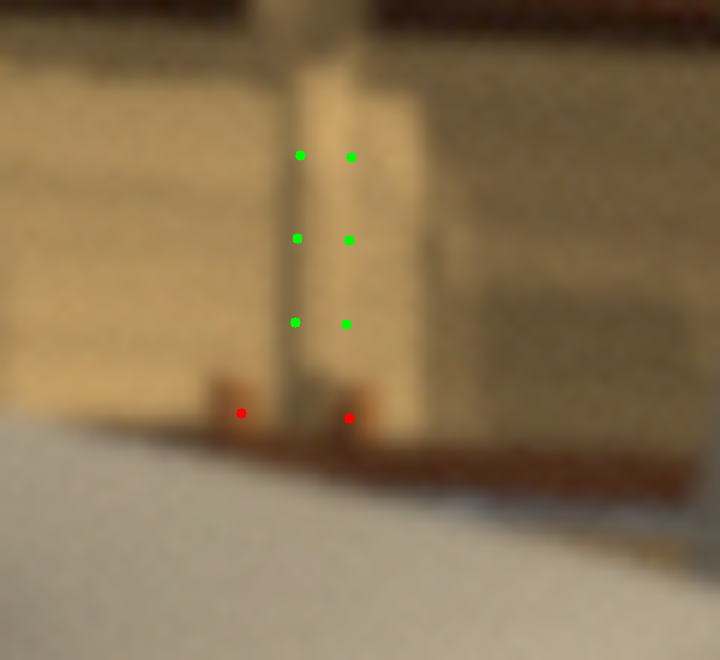

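Request:
send_rows --targets '[[-1,[0,0,8],0],[-1,[0,0,8],0],[-1,[0,0,8],0],[-1,[0,0,0],0]]'

```text
t: 15.15
tool_pos: [0.549, -0.0648, 0.0908]
orientation: [3.141, -0.025, 0.0]
force: [1.6, 0.2, 0.6]
opening: 0.0091
```

```bash
cat > lk.py <<'E'
import sys
from h import *
s=optics.read_camera('side'); st=robot.read_state(); print(st['tool_pos'].round(4),st['force'].round(1),st['wrist_torque'].round(2),st['opening'])
im=cv2.resize(s['color'][185:250,255:350,::-1],None,fx=8,fy=8,interpolation=cv2.INTER_CUBIC); cv2.imwrite('pics/'+sys.argv[1],im)
E
python3 lk.py z11.png
```

```text
[ 0.5486 -0.0648  0.091 ] [ 0.3 -0.1  0.1] [-0.01  0.1   0.01] 0.009107261835618536
```

View pics/z11.png

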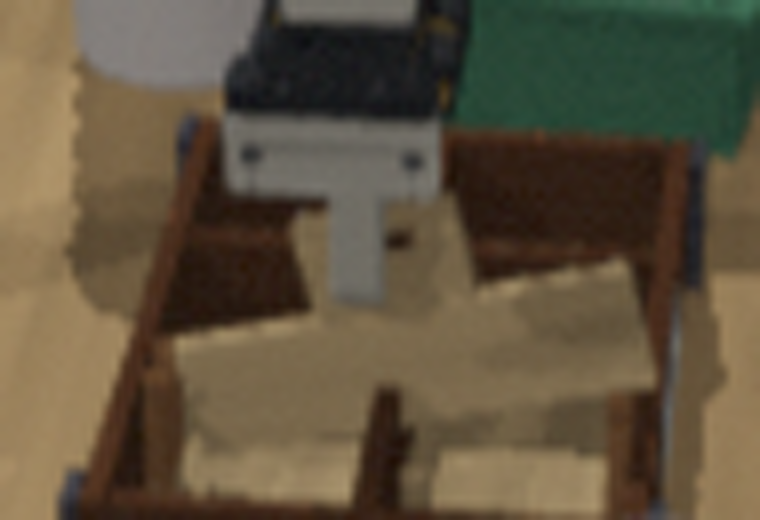

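Request:
send_rows --targets '[[-1,[0,0,-20],0],[-1,[0,0,-20],0],[-1,[19,0,0],0],[-1,[0,0,0],0],[-1,[0,0,0],0]]'

```text
t: 15.7
tool_pos: [0.5668, -0.065, 0.1305]
orientation: [-3.141, 0.025, 0.004]
force: [0.5, 0.2, -1.1]
opening: 0.0088
```

```bash
python3 lk.py z12.png
```

```text
[ 0.5665 -0.0649  0.1304] [ 0.5  0.8 -1.2] [0.02 0.15 0.02] 0.008577826220017027
```

View pics/z12.png

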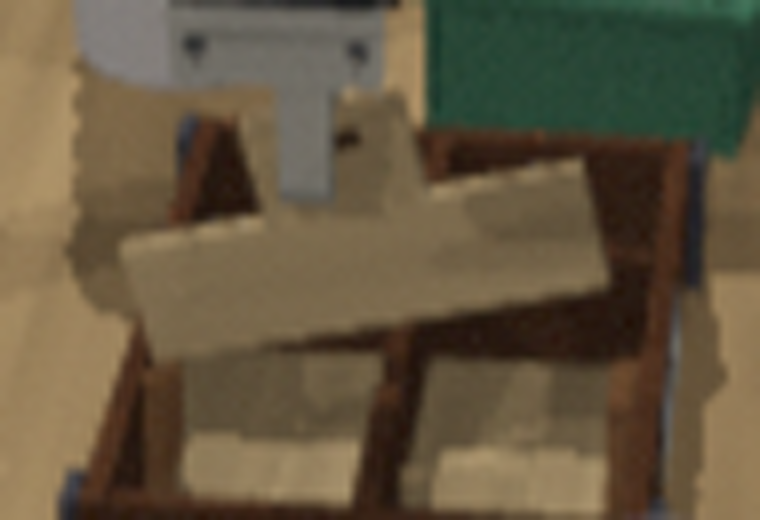

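Request:
send_rows --targets '[[-1,[6,0,0],0],[-1,[0,0,6],0],[-1,[0,0,6],0],[-1,[0,0,4],0],[-1,[0,0,0],0]]'

```text
t: 16.25
tool_pos: [0.5743, -0.0654, 0.1161]
orientation: [3.141, -0.026, 0.002]
force: [-0.5, -0.4, 2.7]
opening: 0.0089
```

```bash
python3 lk.py z13.png
```

```text
[ 0.5743 -0.0654  0.1161] [-1.5  0.1  2.8] [-0.14 -0.02  0.05] 0.009048615726401137
```

View pics/z13.png

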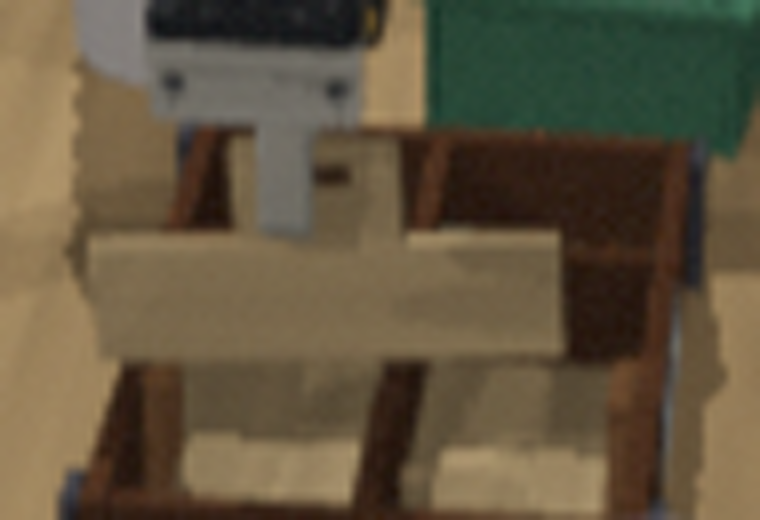

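Request:
send_rows --targets '[[-1,[0,0,3],0],[-1,[0,0,0],0],[-1,[0,0,-20],0],[-1,[0,0,0],0],[-1,[0,0,0],0]]'

```text
t: 16.8
tool_pos: [0.574, -0.0652, 0.1324]
orientation: [3.141, -0.025, 0.001]
force: [-0.2, 0.5, -1.4]
opening: 0.0086
```

```bash
python3 lk.py z14.png
```

```text
[ 0.5735 -0.0651  0.1318] [ 0.1 -0.6 -2.7] [ 0.06  0.19 -0.03] 0.008876491165644606
```

View pics/z14.png

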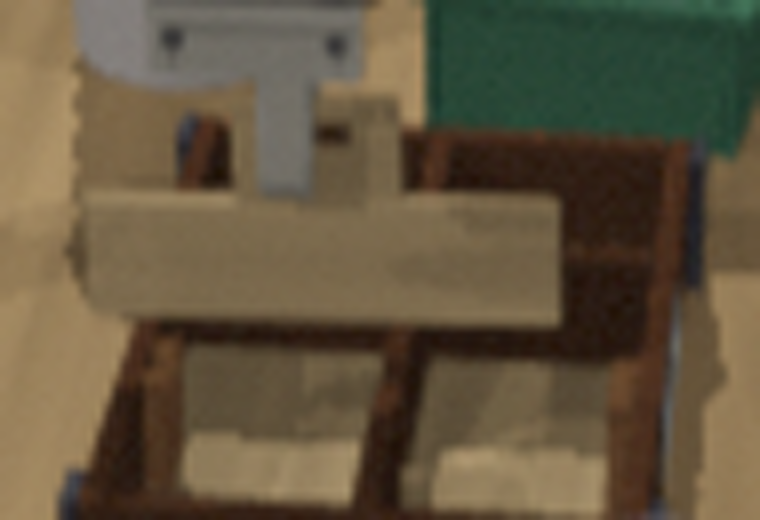

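```bash
python3 - <<'E'
from ov import *
s=optics.read_camera('side'); 
from scipy.optimize import fsolve
for u,yp in [((95,312),-.06),((562,327),-.06),((85,190),-.06),((560,197),-.06),((236,100),-.06),((401,97),-.06),((182,430),-.05),((608,400),-.05),((182,390),-.05),((606,440),-.05)]:
    uv=[255+(u[0]+.5)/8-.5,185+(u[1]+.5)/8-.5]
    z=fsolve(lambda z:back(s,[uv],z[0])[0,1]-yp,.1)[0]
    print(u,back(s,[uv],z)[0].round(4))
im=cv2.resize(s['color'][220:250,265:345,::-1],None,fx=10,fy=10,interpolation=cv2.INTER_CUBIC); cv2.imwrite('pics/z15.png',im)
E
```

```text
(95, 312) [ 0.646  -0.06    0.0816]
(562, 327) [ 0.4777 -0.06    0.0833]
(85, 190) [ 0.6477 -0.06    0.1312]
(560, 197) [ 0.4793 -0.06    0.1359]
(236, 100) [ 0.5931 -0.06    0.1692]
(401, 97) [ 0.5352 -0.06    0.1728]
(182, 430) [ 0.6144 -0.05    0.0396]
(608, 400) [ 0.4603 -0.05    0.0597]
(182, 390) [ 0.6139 -0.05    0.0564]
(606, 440) [ 0.4607 -0.05    0.043 ]
```

View pics/z15.png

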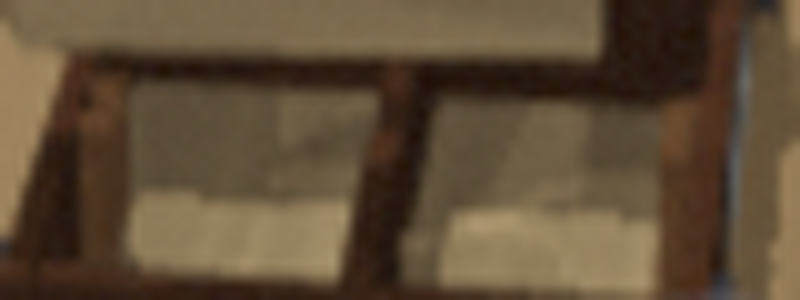

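Request:
send_rows --targets '[[-1,[-24.5,0,0],0],[-1,[0,0,0],0],[-1,[0,0,10],0],[-1,[0,0,0],0],[-1,[0,0,0],0]]'

```text
t: 17.4
tool_pos: [0.5493, -0.0647, 0.1218]
orientation: [-3.141, 0.025, 0.002]
force: [0.7, -0.1, -0.7]
opening: 0.009
```

```bash
python3 lk.py z16.png
```

```text
[ 0.5495 -0.0648  0.1223] [-0.1  0.6 -2.2] [-0.03  0.13 -0.04] 0.008808370811985126
```

View pics/z16.png

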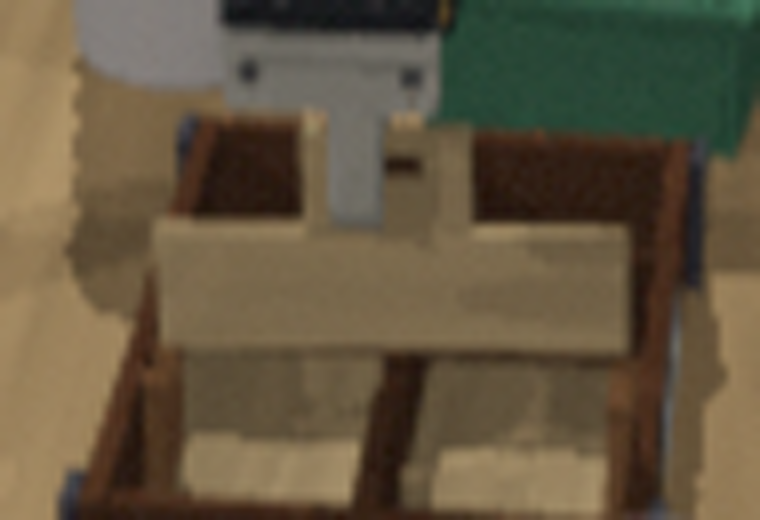

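Request:
send_rows --targets '[[-1,[1,0,8],0],[-1,[0,0,8],0],[-1,[0,0,8],0],[-1,[0,0,5],0],[-1,[0,0,0],0]]'

```text
t: 17.95
tool_pos: [0.5495, -0.0649, 0.0922]
orientation: [-3.141, 0.026, 0.003]
force: [-0.1, -1.7, -1.5]
opening: 0.009
```

```bash
python3 lk.py z17.png
```

```text
[ 0.5497 -0.0649  0.0928] [-0.3 -1.6 -1. ] [-0.3   0.29 -0.09] 0.008869108210174486
```

View pics/z17.png

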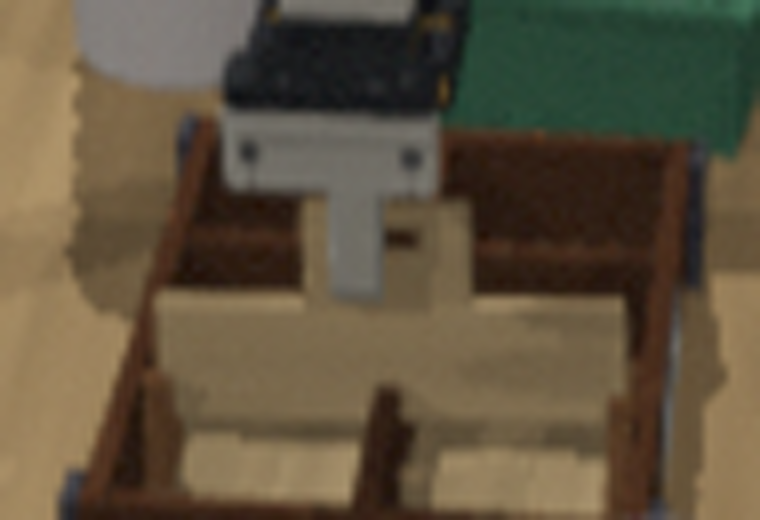

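Request:
send_rows --targets '[[-1,[0,0,6],0],[-1,[0,0,6],0],[-1,[0,0,6],0],[-1,[0,0,6],0],[-1,[0,0,0],0]]'

```text
t: 18.5
tool_pos: [0.5496, -0.0648, 0.0683]
orientation: [-3.141, 0.026, 0.003]
force: [0.3, -2.5, -1.9]
opening: 0.0089
```

```bash
python3 lk.py z18.png
```

```text
[ 0.5496 -0.0648  0.0688] [-0.7 -2.8 -1.6] [-0.46  0.3  -0.16] 0.009193970970906521
```

View pics/z18.png

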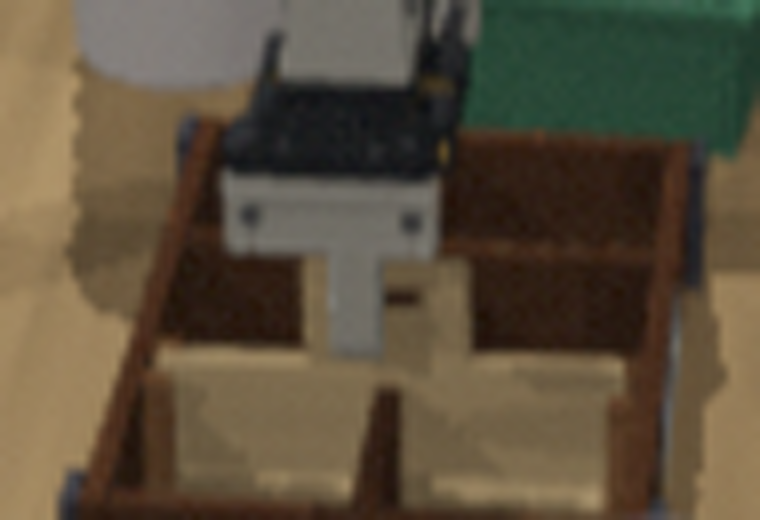

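Request:
send_rows --targets '[[-1,[0,0,4],0],[-1,[0,0,3],0],[-1,[0,0,0],0],[-0.6,[0,0,0],0],[-0.6,[0,0,0],0],[-0.6,[0,0,0],0],[-0.6,[0,0,-20],0],[-0.6,[0,0,-40],0],[-0.6,[0,0,-10],0],[-0.6,[0,0,0],0]]'

```text
t: 19.55
tool_pos: [0.5522, -0.0651, 0.1352]
orientation: [3.141, -0.025, 0.008]
force: [0.0, -0.3, 0.4]
opening: 0.0186
```

```bash
python3 lk.py z19.png;python3 go.py .537 -.0648 .12; python3 -c "
from h import *
c=optics.read_camera('top')
im=cv2.resize(c['color'][180:295,285:440,::-1],None,fx=5,fy=5,interpolation=cv2.INTER_CUBIC); cv2.imwrite('pics/z19t.png',im)"
```

```text
[ 0.551  -0.0648  0.1331] [-0.2 -0.7  0.7] [0.   0.17 0.02] 0.018412819213514644
pos [ 0.551  -0.0648  0.1331] phi -1.587 q6 1.38 | turn 0 then shift mm [-14.    0.2  13.1] opening 0.0184 tilt [ 0.002 -0.    -1.   ]
```

View pics/z19.png

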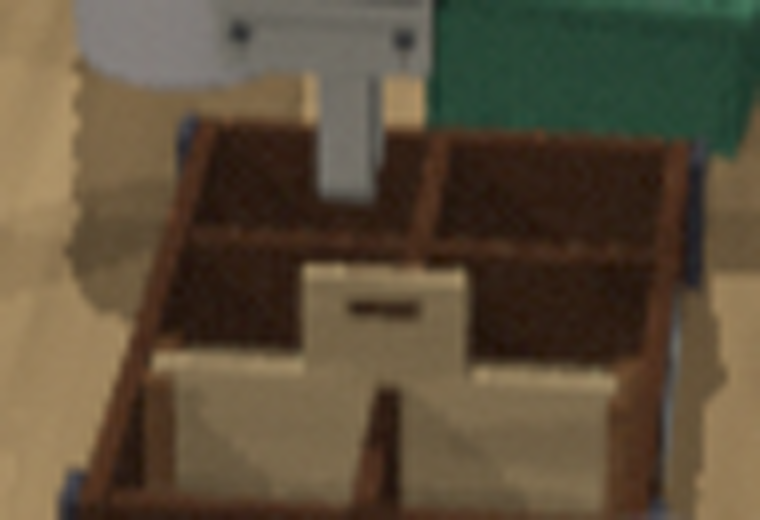

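View pics/z19t.png

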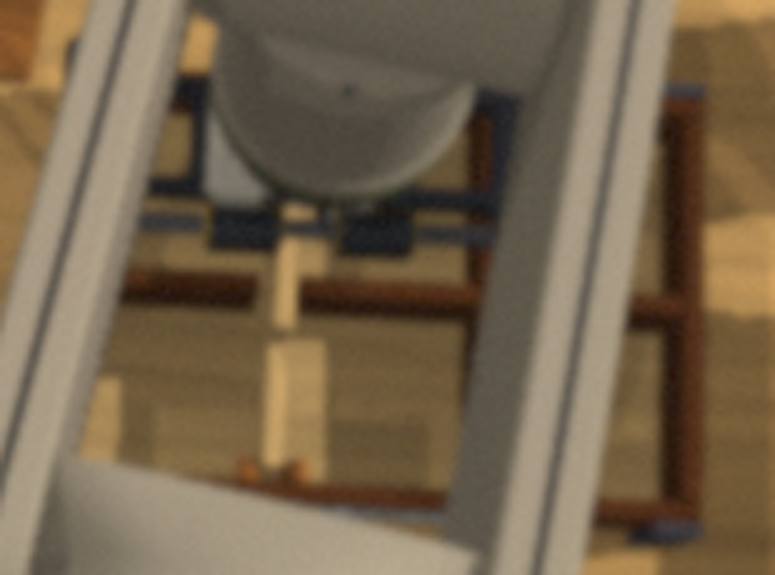

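```bash
python3 - <<'E'
from ov import *
s=optics.read_camera('side'); 
from scipy.optimize import fsolve
p=[.5365,-.1117+.0007,-.016]
d=tf(p,[(0,.047,.01)])[0]
dp=[d[0],d[1],-.016]
L=[(tf(dp,rect(-.085,.085,-.0045,.0045,.058)),(0,255,255)),(tf(dp,rect(-.03,.03,-.0045,.0045,.098)),(0,255,0))]
draw(s,L,(255,185,95,65),8,'z20.png')
for u in [(303,270),(465,275),(160,360),(615,382)]:
    uv=[255+(u[0]+.5)/8-.5,185+(u[1]+.5)/8-.5]
    yp=-.0605
    z=fsolve(lambda z:back(s,[uv],z[0])[0,1]-yp,.1)[0]
    print(u,back(s,[uv],z)[0].round(4))
E
```

```text
(303, 270) [ 0.5705 -0.0605  0.1021]
(465, 275) [ 0.5126 -0.0605  0.1027]
(160, 360) [ 0.6231 -0.0605  0.0624]
(615, 382) [ 0.4583 -0.0605  0.0611]
```

View pics/z20.png

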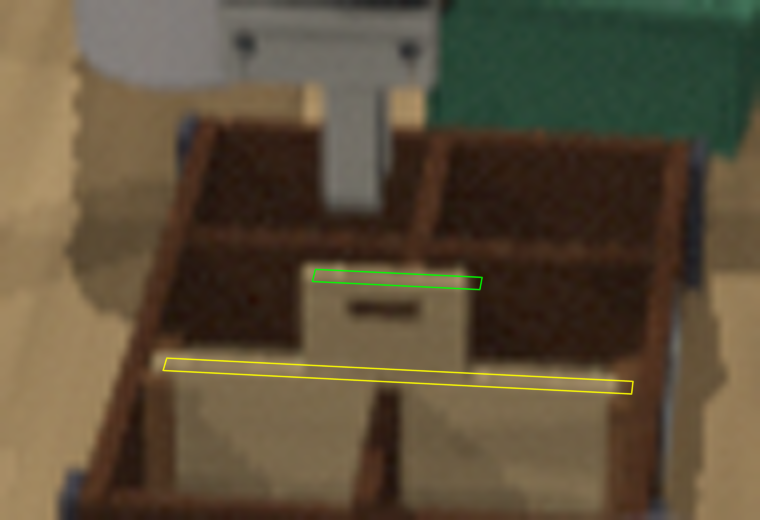

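Request:
send_rows --targets '[[-1,[-10,0,0],0],[-1,[0,0,10],0],[-1,[0,0,10],0],[-1,[0,0,8],0],[-1,[0,0,0],0],[-1,[0,0,0],0]]' --newtons 30

```text
t: 20.3
tool_pos: [0.54, -0.0646, 0.1041]
orientation: [-3.141, 0.025, 0.002]
force: [-0.1, -0.3, -0.1]
opening: 0.0008
```

Request:
send_rows --targets '[[-1,[0,0,2],0],[-1,[0,0,2],0],[-1,[0,0,0],0]]'

```text
t: 20.6
tool_pos: [0.5404, -0.0647, 0.1006]
orientation: [3.141, -0.025, 0.0]
force: [-0.6, 0.3, 0.3]
opening: 0.0003
```

Request:
send_rows --targets '[[-1,[0,0,1],0],[-1,[0,0,1],0],[-1,[0,0,0],0]]'

```text
t: 20.9
tool_pos: [0.5402, -0.0646, 0.0985]
orientation: [3.141, -0.025, -0.0]
force: [-0.1, -0.4, -0.7]
opening: 0.0006
```

Request:
send_rows --targets '[[-1,[0,0,1],0],[-1,[0,0,1],0],[-1,[0,0,0],0]]'

```text
t: 21.2
tool_pos: [0.5406, -0.0648, 0.0983]
orientation: [3.141, -0.025, 0.001]
force: [-5.0, 0.4, 11.1]
opening: 0.0005
```

Request:
send_rows --targets '[[-0.5,[0,0,-20],0],[1,[0,0,-40],0],[1,[0,0,-40],0],[1,[0,0,0],0],[1,[0,0,0],0]]'

```text
t: 21.7
tool_pos: [0.5413, -0.0648, 0.198]
orientation: [3.141, -0.025, 0.005]
force: [0.7, -0.4, -1.0]
opening: 0.0362
```

```bash
cat > obj.py <<'E'
from ov import *
def lids(c):
    img=c['color'].astype(int); out=[]
    for k,f,z in(('jar',lambda a:(a.max(2)<62),.096),('tin',lambda a:((a.min(2)>110)&(a.max(2)-a.min(2)<25)),.09)):
        m=f(img).astype(np.uint8); m[:,:100]=0; 
        n,l,st,ce=cv2.connectedComponentsWithStats(m,connectivity=4)
        for i in range(1,n):
            if 350<st[i,4]<900 and max(st[i,2:4])<38:
                cn=cv2.findContours((l==i).astype(np.uint8),0,2)[0][0]; e=cv2.fitEllipse(cv2.convexHull(cn))
                P=back(c,[e[0]],z)[0]; out.append((k,P[:2].round(4),np.round(e[0],1),np.round(e[1],1)))
    return out
if __name__=='__main__':
    import sys
    c=optics.read_camera('top'); save(c,sys.argv[1])
    for o in lids(c): print(*o)
E
python3 obj.py top20.png; python3 go.py .4289 .2623 .2 
```

```text
jar [0.5454 0.3923] [133.9 222.5] [29.1 30. ]
jar [0.4391 0.3823] [133.3 270.7] [29.3 31.5]
jar [0.4294 0.2626] [187.7 277.2] [30.2 32. ]
jar [ 0.4338 -0.4294] [507.9 284.9] [28.8 36.6]
tin [0.5483 0.2708] [189.1 223.6] [27.  30.6]
tin [0.5468 0.1509] [243.3 225.9] [27.3 30.5]
pos [ 0.5402 -0.0646  0.1963] phi -1.587 q6 1.37 | turn 0 then shift mm [-116.6 -325.1   -3.7] opening 0.0399 tilt [-0.  0. -1.]
```

View pics/top20.png

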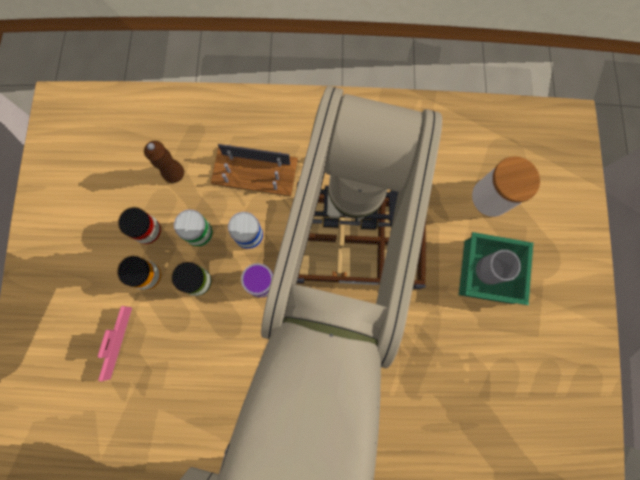

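```bash
python3 go.py .4291 .2624 .2 -.8; python3 -c "
from h import *
c=optics.read_camera('top'); print(back(c,[[392,157],[175,177],[492,208],[258,279]],0.0), back(c,[[258,279]],.09))"
```

```text
pos [ 0.5402 -0.0646  0.1963] phi -1.587 q6 1.37 | turn -0.787 then shift mm [ 148.1 -312.    -3.7] opening 0.0399 tilt [-0.  0. -1.]
[[ 0.75547637 -0.19344866  0.        ]
 [ 0.68497715  0.3416554   0.        ]
 [ 0.63318715 -0.44205447  0.        ]
 [ 0.44071689  0.12290957  0.        ]] [[0.43139497 0.1124914  0.09      ]]
```

Request:
send_rows --targets '[[1,[0,0,0],-0.14],[1,[0,0,0],-0.14],[1,[0,0,0],-0.14],[1,[0,0,0],-0.14],[1,[0,0,0],-0.14],[1,[21.2,-44.6,0],-0.087],[1,[22,-44,0],0],[1,[22,-44,0],0],[1,[22,-44,0],0],[1,[22,-44,0],0],[1,[22,-44,0],0],[1,[20,-42,0],0]]'

```text
t: 23.0
tool_pos: [0.4373, 0.2633, 0.1947]
orientation: [2.911, 1.181, -0.005]
force: [0.5, 0.0, -0.5]
opening: 0.0932
```

Request:
send_rows --targets '[[1,[0,0,20],0],[1,[0,0,0],0],[1,[0,0,0],0],[1,[0,0,0],0]]'

```text
t: 23.4
tool_pos: [0.4396, 0.2609, 0.1766]
orientation: [2.912, 1.179, -0.001]
force: [0.7, -0.8, 0.9]
opening: 0.0931
```

```bash
python3 go.py .4291 .2624 .056 -.8
```

```text
pos [0.4396 0.2609 0.1766] phi -0.801 q6 1.24 | turn -0.001 then shift mm [ -6.4  -8.4 120.6] opening 0.0931 tilt [-0.001 -0.    -1.   ]
```

Request:
send_rows --targets '[[1,[-6.4,-8.4,20],0],[1,[0,0,40],0],[1,[0,0,40],0],[1,[0,0,20],0],[1,[0,0,0],0],[-1,[0,0,0],0],[-1,[0,0,0],0],[-1,[0,0,0],0],[-1,[0,0,0],0],[-1,[0,0,0],0]]' --newtons 35

```text
t: 24.4
tool_pos: [0.4302, 0.2638, 0.0583]
orientation: [2.911, 1.181, 0.005]
force: [1.0, -2.0, 6.9]
opening: 0.0678
```

Request:
send_rows --targets '[[-1,[0,0,-20],0],[-1,[0,0,-50],0],[-1,[0,0,-50],0],[-1,[0,0,-20],0],[-1,[0,0,0],0]]'

```text
t: 24.9
tool_pos: [0.4308, 0.2645, 0.2007]
orientation: [-2.911, -1.181, -0.011]
force: [-0.1, 0.3, -3.6]
opening: 0.0672
```

```bash
python3 go.py .487 -.2057 .19 -.8
```

```text
pos [0.4308 0.2645 0.2007] phi -0.8 q6 1.25 | turn 0.0 then shift mm [-287.4  376.4    9.6] opening 0.0672 tilt [ 0.006  0.003 -1.   ]
```

Request:
send_rows --targets '[[-1,[-28.7,37.6,0],0],[-1,[-28.7,37.6,0],0],[-1,[-28.7,37.6,0],0],[-1,[-28.7,37.6,0],0],[-1,[-28.7,37.6,0],0],[-1,[-28.7,37.6,0],0],[-1,[-28.7,37.6,0],0],[-1,[-28.7,37.6,0],0],[-1,[-28.7,37.6,0],0],[-1,[-28.7,37.6,0],0],[-1,[0,0,0],0],[-1,[0,0,0],0]]'

```text
t: 26.1
tool_pos: [0.4833, -0.2065, 0.1935]
orientation: [-2.909, -1.176, 0.005]
force: [-0.2, 0.8, -3.9]
opening: 0.0679
```

```bash
python3 go.py .487 -.2057 .0685 -.8
```

```text
pos [ 0.4833 -0.2065  0.1935] phi -0.803 q6 0.3 | turn -0.003 then shift mm [  3.3   2.6 125. ] opening 0.0679 tilt [-0.004  0.003 -1.   ]
```

Request:
send_rows --targets '[[-1,[3,2.5,30],0],[-1,[0,0,30],0],[-1,[0,0,30],0],[-1,[0,0,15],0],[-1,[0,0,10],0],[-1,[0,0,0],0]]'

```text
t: 26.7
tool_pos: [0.488, -0.2048, 0.0803]
orientation: [-2.909, -1.182, 0.002]
force: [-0.4, -0.6, -3.5]
opening: 0.0678
```

```bash
python3 go.py .487 -.2057 .0685 -.8; python3 -c "
from h import *
for n,b in(('top',(285,150,155,145)),('side',(250,150,115,120))):
    c=optics.read_camera(n); x,y,w,h=b
    cv2.imwrite('pics/j1%s.png'%n,cv2.resize(c['color'][y:y+h,x:x+w,::-1],None,fx=5,fy=5,interpolation=cv2.INTER_CUBIC))"
```

```text
pos [ 0.488  -0.2048  0.0803] phi -0.799 q6 0.3 | turn 0.001 then shift mm [-1.4 -0.1 11.8] opening 0.0678 tilt [-0.002  0.001 -1.   ]
```

View pics/j1side.png

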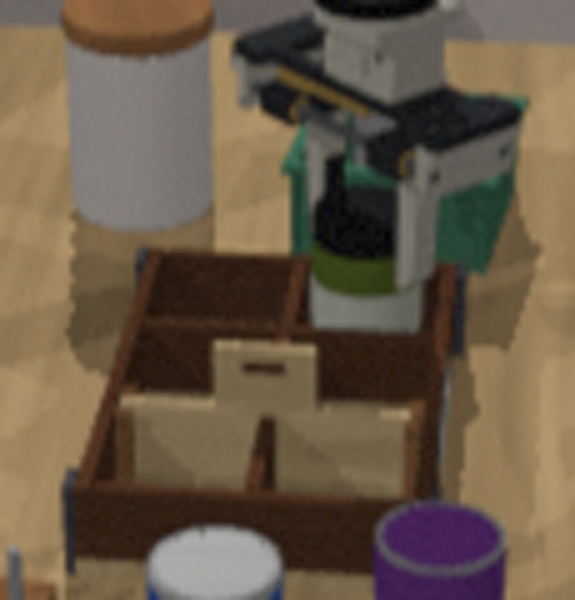

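View pics/j1top.png

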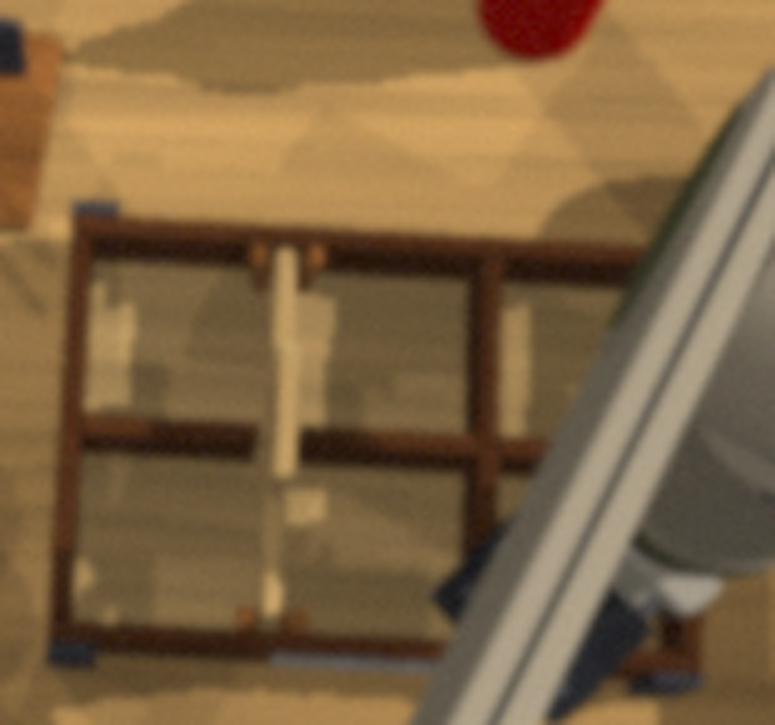

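Request:
send_rows --targets '[[-1,[-1,0,6],0],[-1,[0,0,5],0],[-1,[0,0,0],0],[-1,[0,0,0],0]]'

```text
t: 27.2
tool_pos: [0.488, -0.2067, 0.0706]
orientation: [-2.911, -1.181, 0.0]
force: [-0.0, 0.4, -4.6]
opening: 0.0671
```

Request:
send_rows --targets '[[-1,[0,0,2],0],[-1,[0,0,1],0],[-1,[0,0,0],0]]'

```text
t: 27.5
tool_pos: [0.4884, -0.2071, 0.0685]
orientation: [2.91, 1.181, 0.0]
force: [-2.6, -0.6, 4.6]
opening: 0.0676
```

Request:
send_rows --targets '[[1,[0,0,0],0],[1,[0,0,0],0],[1,[0,0,0],0],[1,[0,0,0],0],[1,[0,0,-30],0],[1,[0,0,-50],0],[1,[0,0,-40],0],[1,[0,0,0],0],[1,[0,0,0],0]]'

```text
t: 28.4
tool_pos: [0.489, -0.2071, 0.1889]
orientation: [2.909, 1.18, 0.003]
force: [0.5, 0.0, -1.5]
opening: 0.0928
```

```bash
python3 obj.py top21.png; python3 go.py .4388 .3825 .2 -.8; python3 -c "
from h import *
for n,b in(('side',(250,150,115,120)),):
    c=optics.read_camera(n); x,y,w,h=b
    cv2.imwrite('pics/j2%s.png'%n,cv2.resize(c['color'][y:y+h,x:x+w,::-1],None,fx=5,fy=5,interpolation=cv2.INTER_CUBIC))"
```

```text
jar [0.5456 0.3924] [133.9 222.4] [29.  30.1]
jar [0.4382 0.3819] [133.4 271.1] [29.  31.5]
tin [0.5465 0.2705] [189.2 224.4] [28.7 30.7]
tin [0.545  0.1509] [243.3 226.7] [29.  30.8]
pos [ 0.488  -0.2066  0.1871] phi -0.8 q6 0.3 | turn 0.0 then shift mm [ 375.1 -456.9  -12.8] opening 0.093 tilt [-0.  0. -1.]
```

View pics/j2side.png

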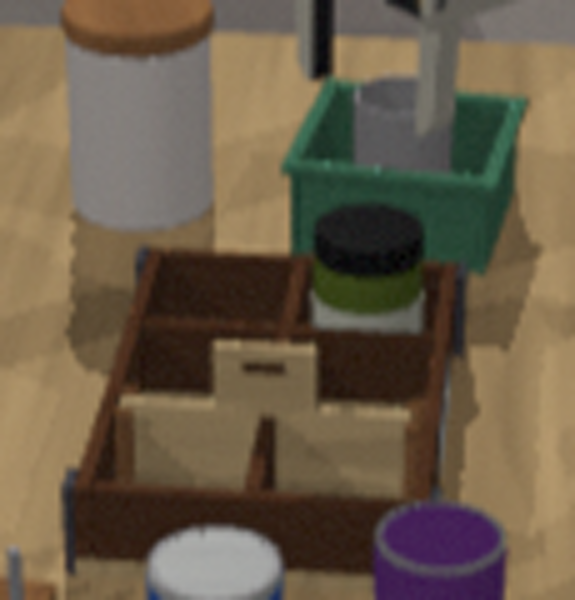

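Request:
send_rows --targets '[[1,[31.3,-38.1,0],0],[1,[31.3,-38.1,0],0],[1,[31.3,-38.1,0],0],[1,[31.3,-38.1,0],0],[1,[31.3,-38.1,0],0],[1,[31.3,-38.1,0],0],[1,[31.3,-38.1,0],0],[1,[31.3,-38.1,0],0],[1,[31.3,-38.1,0],0],[1,[31.3,-38.1,0],0],[1,[31.3,-38.1,0],0],[1,[31.3,-38.1,0],0]]'

```text
t: 29.7
tool_pos: [0.4374, 0.3843, 0.1851]
orientation: [2.91, 1.181, -0.005]
force: [1.7, -0.9, -0.1]
opening: 0.0929
```

Request:
send_rows --targets '[[1,[0,0,20],0],[1,[0,0,0],0],[1,[0,0,0],0],[1,[0,0,0],0]]'

```text
t: 30.1
tool_pos: [0.4392, 0.3819, 0.1676]
orientation: [2.912, 1.179, -0.001]
force: [-0.1, 0.2, -0.1]
opening: 0.0935
```

```bash
python3 go.py .4384 .3822 .056 -.8
```

```text
pos [0.4392 0.3819 0.1676] phi -0.801 q6 1.43 | turn -0.001 then shift mm [ -0.3  -0.8 111.6] opening 0.0935 tilt [-0.001 -0.001 -1.   ]
```

Request:
send_rows --targets '[[1,[0,-1,40],0],[1,[0,0,40],0],[1,[0,0,30],0],[1,[0,0,0],0],[-1,[0,0,0],0],[-1,[0,0,0],0],[-1,[0,0,0],0],[-1,[0,0,0],0],[-1,[0,0,0],0]]' --newtons 35

```text
t: 31.0
tool_pos: [0.4398, 0.3845, 0.0599]
orientation: [-2.911, -1.181, -0.006]
force: [-0.1, -2.3, 7.3]
opening: 0.0675
```

Request:
send_rows --targets '[[-1,[0,0,-20],0],[-1,[0,0,-50],0],[-1,[0,0,-50],0],[-1,[0,0,-20],0],[-1,[0,0,0],0]]'

```text
t: 31.5
tool_pos: [0.4404, 0.3853, 0.2028]
orientation: [-2.909, -1.18, -0.013]
force: [0.1, 0.0, -4.1]
opening: 0.0678
```

```bash
python3 go.py .4885 -.1117 .19 -.8
```

```text
pos [0.4404 0.3853 0.2028] phi -0.8 q6 1.43 | turn 0.0 then shift mm [-311.9  390.    10.6] opening 0.0678 tilt [ 0.007  0.005 -1.   ]
```

Request:
send_rows --targets '[[-1,[-28.4,35.5,0],0],[-1,[-28.4,35.5,0],0],[-1,[-28.4,35.5,0],0],[-1,[-28.4,35.5,0],0],[-1,[-28.4,35.5,0],0],[-1,[-28.4,35.5,0],0],[-1,[-28.4,35.5,0],0],[-1,[-28.4,35.5,0],0],[-1,[-28.4,35.5,0],0],[-1,[-28.4,35.5,0],0],[-1,[-28.4,35.5,0],0],[-1,[0,0,0],0]]'

```text
t: 32.7
tool_pos: [0.4849, -0.1188, 0.195]
orientation: [-2.914, -1.173, 0.006]
force: [-0.5, 0.9, -3.7]
opening: 0.0675
```

Request:
send_rows --targets '[[-1,[0,0,0],0],[-1,[0,0,0],0]]'

```text
t: 32.9
tool_pos: [0.4854, -0.113, 0.1959]
orientation: [-2.909, -1.181, 0.003]
force: [-0.6, -0.1, -3.8]
opening: 0.0671
```

```bash
python3 go.py .488 -.1117 .0695 -.8
```

```text
pos [ 0.4854 -0.113   0.1959] phi -0.8 q6 0.47 | turn 0.0 then shift mm [  2.9   1.2 126.4] opening 0.0671 tilt [-0.003  0.001 -1.   ]
```

Request:
send_rows --targets '[[-1,[3,1.5,30],0],[-1,[0,0,30],0],[-1,[0,0,30],0],[-1,[0,0,15],0],[-1,[0,0,10],0],[-1,[0,0,0],0],[-1,[0,0,5],0],[-1,[0,0,3],0],[-1,[0,0,0],0]]'

```text
t: 33.8
tool_pos: [0.4899, -0.1132, 0.0751]
orientation: [2.911, 1.181, 0.001]
force: [0.5, -0.6, -3.5]
opening: 0.0673
```

```bash
python3 go.py .488 -.1117 .0695 -.8; python3 -c "
from h import *
for n,b in(('side',(250,150,115,120)),):
    c=optics.read_camera(n); x,y,w,h=b
    cv2.imwrite('pics/j3%s.png'%n,cv2.resize(c['color'][y:y+h,x:x+w,::-1],None,fx=5,fy=5,interpolation=cv2.INTER_CUBIC))"
```

```text
pos [ 0.4899 -0.1132  0.0751] phi -0.8 q6 0.47 | turn -0.0 then shift mm [-0.3 -2.4  5.6] opening 0.0673 tilt [ 0.001 -0.    -1.   ]
```

View pics/j3side.png

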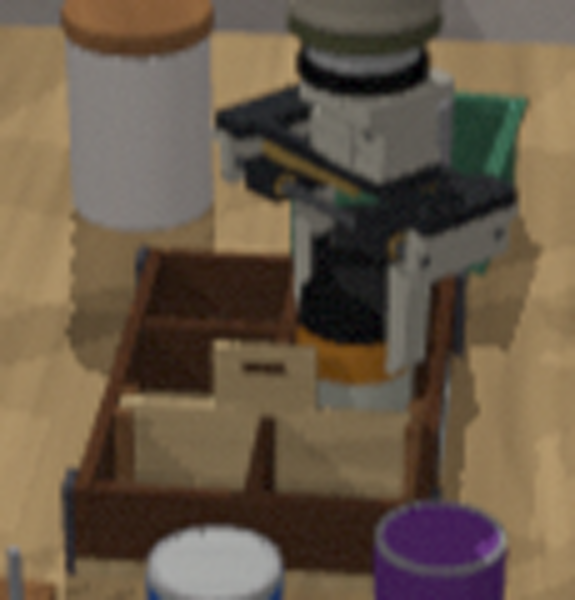

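Request:
send_rows --targets '[[-1,[0,0,3],0],[-1,[0,0,2],0],[-1,[0,0,0],0]]'

```text
t: 34.15
tool_pos: [0.49, -0.1132, 0.0702]
orientation: [2.911, 1.181, 0.001]
force: [-0.6, 1.1, 0.9]
opening: 0.0675
```

Request:
send_rows --targets '[[-1,[0,0,1.5],0],[-1,[0,0,0],0]]'

```text
t: 34.35
tool_pos: [0.4903, -0.1129, 0.07]
orientation: [2.911, 1.181, 0.002]
force: [-4.8, 3.8, 13.1]
opening: 0.0674
```

Request:
send_rows --targets '[[0.7,[0,0,0],0],[0.7,[0,0,0],0],[0.7,[0,0,0],0],[0.7,[0,0,0],0],[0.7,[0,0,-30],0],[0.7,[0,0,-50],0],[0.7,[0,0,-40],0],[0.7,[0,0,0],0],[0.7,[0,0,0],0]]'

```text
t: 35.25
tool_pos: [0.4903, -0.1134, 0.1892]
orientation: [2.91, 1.18, 0.003]
force: [0.3, -0.7, -1.0]
opening: 0.0793
```

```bash
python3 obj.py top22.png; python3 go.py .5455 .3923 .2 .77; python3 -c "
from h import *
for n,b in(('side',(250,150,115,120)),):
    c=optics.read_camera(n); x,y,w,h=b
    cv2.imwrite('pics/j4%s.png'%n,cv2.resize(c['color'][y:y+h,x:x+w,::-1],None,fx=5,fy=5,interpolation=cv2.INTER_CUBIC))"
```

```text
jar [0.5455 0.3923] [133.9 222.5] [29.  30.1]
tin [0.5465 0.2706] [189.2 224.3] [28.7 30.7]
tin [0.5464 0.1512] [243.2 226.1] [27.6 31.1]
pos [ 0.4893 -0.1131  0.1875] phi -0.8 q6 0.47 | turn -1.57 then shift mm [323.7 392.2 -12.4] opening 0.079 tilt [-0.  0. -1.]
```

View pics/j4side.png

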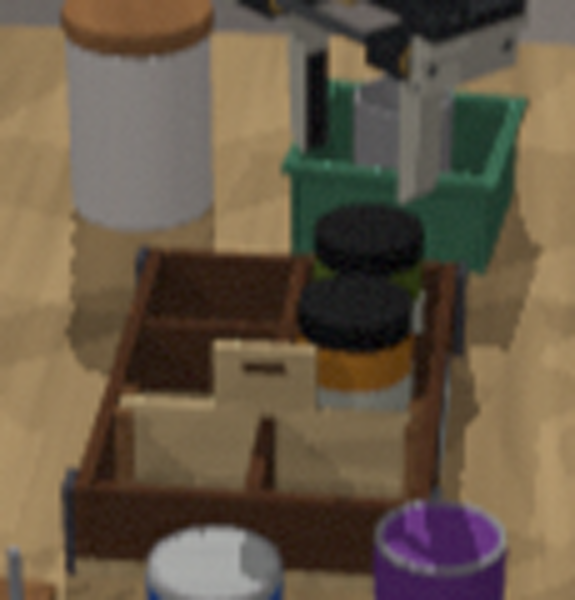

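Request:
send_rows --targets '[[1,[0,0,-2],-0.143],[1,[0,0,-2],-0.143],[1,[0,0,-2],-0.143],[1,[0,0,-2],-0.143],[1,[0,0,-2],-0.143],[1,[0,0,-2],-0.143],[1,[0,0,0],-0.143],[1,[0,0,0],-0.143],[1,[0,0,0],-0.143],[1,[0,0,0],-0.143],[1,[0,0,0],-0.14]]'

```text
t: 36.45
tool_pos: [0.4883, -0.1127, 0.1977]
orientation: [-1.214, -2.893, 0.001]
force: [0.1, -0.5, -0.5]
opening: 0.0933
```

Request:
send_rows --targets '[[1,[29.4,35.6,0],0],[1,[29.4,35.6,0],0],[1,[29.4,35.6,0],0],[1,[29.4,35.6,0],0],[1,[29.4,35.6,0],0],[1,[29.4,35.6,0],0],[1,[29.4,35.6,0],0],[1,[29.4,35.6,0],0],[1,[29.4,35.6,0],0],[1,[29.4,35.6,0],0],[1,[29.4,35.6,0],0],[1,[0,0,20],0]]'

```text
t: 37.65
tool_pos: [0.545, 0.3974, 0.1796]
orientation: [-1.218, -2.895, -0.004]
force: [0.2, 0.0, -0.4]
opening: 0.0931
```

Request:
send_rows --targets '[[1,[0,0,10],0],[1,[0,0,0],0],[1,[0,0,0],0]]'

```text
t: 37.95
tool_pos: [0.5451, 0.3903, 0.1692]
orientation: [-1.226, -2.891, 0.003]
force: [0.4, -1.8, 0.1]
opening: 0.0929
```

```bash
python3 go.py .5455 .3923 .056 .77
```

```text
pos [0.5451 0.3903 0.1692] phi 0.769 q6 -0.22 | turn -0.001 then shift mm [  1.1   1.9 113.2] opening 0.0929 tilt [-0.002 -0.001 -1.   ]
```

Request:
send_rows --targets '[[1,[1,2,40],0],[1,[0,0,40],0],[1,[0,0,32],0],[1,[0,0,0],0],[-1,[0,0,0],0],[-1,[0,0,0],0],[-1,[0,0,0],0],[-1,[0,0,0],0],[-1,[0,0,0],0]]' --newtons 35

```text
t: 38.85
tool_pos: [0.5482, 0.395, 0.0612]
orientation: [1.223, 2.89, 0.007]
force: [0.5, 1.6, 7.5]
opening: 0.0674
```

Request:
send_rows --targets '[[-1,[0,0,-20],0],[-1,[0,0,-50],0],[-1,[0,0,-50],0],[-1,[0,0,-20],0],[-1,[0,0,0],0]]'

```text
t: 39.35
tool_pos: [0.5484, 0.3952, 0.2039]
orientation: [1.222, 2.889, 0.011]
force: [0.7, 0.4, -3.8]
opening: 0.0678
```

```bash
python3 go.py .5825 -.1133 .19 .77
```

```text
pos [0.5484 0.3952 0.2039] phi 0.77 q6 -0.22 | turn 0.0 then shift mm [-388.8 -329.6   11.9] opening 0.0678 tilt [ 0.007  0.004 -1.   ]
```

Request:
send_rows --targets '[[-1,[-35.3,-30,0],0],[-1,[-35.3,-30,0],0],[-1,[-35.3,-30,0],0],[-1,[-35.3,-30,0],0],[-1,[-35.3,-30,0],0],[-1,[-35.3,-30,0],0],[-1,[-35.3,-30,0],0],[-1,[-35.3,-30,0],0],[-1,[-35.3,-30,0],0],[-1,[-35.3,-30,0],0],[-1,[-35.3,-30,0],0],[-1,[0,0,0],0]]'

```text
t: 40.55
tool_pos: [0.5778, -0.1202, 0.195]
orientation: [-1.231, -2.887, 0.005]
force: [0.1, 0.4, -3.9]
opening: 0.0672
```

Request:
send_rows --targets '[[-1,[0,0,0],0],[-1,[0,0,0],0]]'

```text
t: 40.75
tool_pos: [0.5787, -0.1136, 0.1962]
orientation: [-1.223, -2.89, -0.0]
force: [-0.9, 0.8, -2.6]
opening: 0.0674
```

```bash
python3 go.py .5825 -.1138 .071 .77
```

```text
pos [ 0.5787 -0.1136  0.1962] phi 0.77 q6 -1.05 | turn 0.0 then shift mm [ -3.2   2.8 125.2] opening 0.0674 tilt [-0.003  0.001 -1.   ]
```

Request:
send_rows --targets '[[-1,[-3,3,30],0],[-1,[0,0,30],0],[-1,[0,0,30],0],[-1,[0,0,15],0],[-1,[0,0,10],0],[-1,[0,0,0],0],[-1,[0,0,5],0],[-1,[0,0,0],0]]'

```text
t: 41.55
tool_pos: [0.5847, -0.1149, 0.0791]
orientation: [1.224, 2.892, 0.0]
force: [-0.4, -0.0, -4.4]
opening: 0.0676
```

Request:
send_rows --targets '[[-1,[0,0,2],0],[-1,[0,0,2],0],[-1,[0,0,0],0]]'

```text
t: 41.85
tool_pos: [0.5838, -0.1148, 0.0742]
orientation: [1.225, 2.893, -0.0]
force: [-0.1, 0.2, -3.6]
opening: 0.0675
```

```bash
python3 go.py .5825 -.1138 .071 .77; python3 -c "
from h import *
for n,b in(('side',(250,150,115,120)),):
    c=optics.read_camera(n); x,y,w,h=b
    cv2.imwrite('pics/j5%s.png'%n,cv2.resize(c['color'][y:y+h,x:x+w,::-1],None,fx=5,fy=5,interpolation=cv2.INTER_CUBIC))"
```

```text
pos [ 0.5838 -0.1148  0.0742] phi 0.77 q6 -1.05 | turn -0.0 then shift mm [ 1.7 -0.3  3.2] opening 0.0675 tilt [ 0. -0. -1.]
```

View pics/j5side.png

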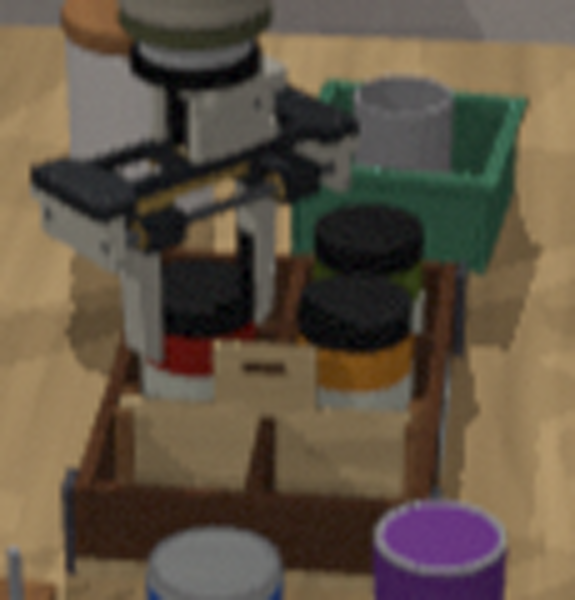

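Request:
send_rows --targets '[[-1,[0,0,2],0],[-1,[0,0,2],0],[-1,[0,0,0],0]]'

```text
t: 42.2
tool_pos: [0.5846, -0.1152, 0.0711]
orientation: [1.224, 2.891, -0.0]
force: [-0.6, -1.7, 2.2]
opening: 0.0675
```

Request:
send_rows --targets '[[-1,[0,0,0.5],0],[0.8,[0,0,0],0],[0.8,[0,0,0],0],[0.8,[0,0,0],0],[0.8,[0,0,0],0],[0.8,[0,0,-30],0],[0.8,[0,0,-50],0],[1,[0,0,-40],0],[1,[0,0,0],0],[1,[0,0,0],0]]'

```text
t: 43.2
tool_pos: [0.5847, -0.1149, 0.191]
orientation: [1.223, 2.891, 0.001]
force: [0.6, -0.2, 0.5]
opening: 0.093
```

```bash
python3 obj.py top23.png; python3 go.py .5458 .151 .19 .77;  python3 go.py .5458 .271 .19 .77; python3 -c "
from h import *
for n,b in(('side',(250,150,115,120)),):
    c=optics.read_camera(n); x,y,w,h=b
    save(c,'side23.png')"
```

```text
tin [0.5479 0.2724] [188.4 223.7] [26.8 27.2]
tin [0.5468 0.1495] [244.  225.9] [27.6 29.5]
pos [ 0.5836 -0.1146  0.189 ] phi 0.77 q6 -1.05 | turn 0.0 then shift mm [217.  157.7  -0.9] opening 0.0929 tilt [-0.  0. -1.]
pos [ 0.5836 -0.1146  0.189 ] phi 0.77 q6 -1.05 | turn 0.0 then shift mm [303.2 241.3  -0.9] opening 0.0929 tilt [-0.  0. -1.]
```

View pics/side23.png

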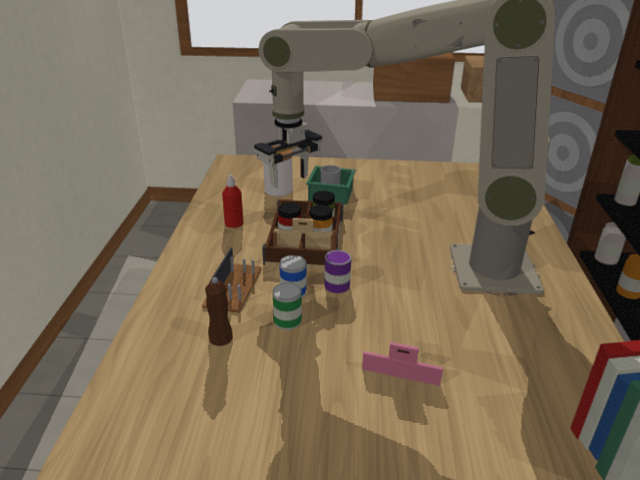

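Request:
send_rows --targets '[[1,[36.2,26.3,0],0],[1,[36.2,26.3,0],0],[1,[36.2,26.3,0],0],[1,[36.2,26.3,0],0],[1,[36.2,26.3,0],0],[1,[36.2,26.3,0],0],[1,[0,0,20],0],[1,[0,0,0],0],[1,[0,0,0],0]]'

```text
t: 44.2
tool_pos: [0.5446, 0.1505, 0.1676]
orientation: [-1.223, -2.89, 0.004]
force: [-0.4, -0.1, -0.5]
opening: 0.0931
```

```bash
python3 go.py .546 .1506 .056 .77
```

```text
pos [0.5446 0.1505 0.1676] phi 0.77 q6 -0.59 | turn -0.0 then shift mm [ -1.1   1.6 111.6] opening 0.0931 tilt [-0.004 -0.001 -1.   ]
```

Request:
send_rows --targets '[[1,[0,0.5,40],0],[1,[0,0,40],0],[1,[0,0,32],0],[1,[0,0,0],0],[-1,[0,0,0],0],[-1,[0,0,0],0],[-1,[0,0,0],0],[-1,[0,0,0],0],[-1,[0,0,0],0]]' --newtons 35

```text
t: 45.1
tool_pos: [0.5478, 0.1515, 0.0598]
orientation: [1.223, 2.89, 0.002]
force: [-1.3, -1.6, 6.5]
opening: 0.0676
```

Request:
send_rows --targets '[[-1,[0,0,-20],0],[-1,[0,0,-50],0],[-1,[0,0,-50],0],[-1,[0,0,-20],0],[-1,[0,0,0],0]]'

```text
t: 45.6
tool_pos: [0.5488, 0.152, 0.2025]
orientation: [1.222, 2.887, 0.007]
force: [0.7, -0.8, -4.8]
opening: 0.0677
```

```bash
python3 go.py .490 -.0157 .19 .77
```

```text
pos [0.5488 0.152  0.2025] phi 0.77 q6 -0.59 | turn 0.0 then shift mm [ -79.4 -159.    11.8] opening 0.0677 tilt [ 0.008  0.001 -1.   ]
```

Request:
send_rows --targets '[[-1,[-19.8,-39.7,0],0],[-1,[-19.8,-39.7,0],0],[-1,[-19.8,-39.7,0],0],[-1,[-19.8,-39.7,0],0],[-1,[0,0,0],0],[-1,[0,0,0],0],[-1,[0,0,0],0]]'

```text
t: 46.3
tool_pos: [0.4868, -0.0153, 0.1961]
orientation: [-1.223, -2.891, 0.0]
force: [-0.2, -0.7, -4.5]
opening: 0.0675
```

```bash
python3 go.py .490 -.0157 .07 .77
```

```text
pos [ 0.4868 -0.0153  0.1961] phi 0.77 q6 -0.91 | turn 0.0 then shift mm [ -2.8   2.1 126.1] opening 0.0675 tilt [-0.002  0.001 -1.   ]
```

Request:
send_rows --targets '[[-1,[-2,1,30],0],[-1,[0,0,30],0],[-1,[0,0,30],0],[-1,[0,0,15],0],[-1,[0,0,10],0],[-1,[0,0,0],0],[-1,[0,0,4],0],[-1,[0,0,2],0],[-1,[0,0,0],0]]'

```text
t: 47.2
tool_pos: [0.4901, -0.0167, 0.0772]
orientation: [1.224, 2.892, 0.0]
force: [-0.1, -0.1, -3.5]
opening: 0.0675
```

Request:
send_rows --targets '[[-1,[0,0,2],0],[-1,[0,0,1.5],0],[-1,[0,0,0],0]]'

```text
t: 47.5
tool_pos: [0.4894, -0.0168, 0.073]
orientation: [-1.225, -2.893, 0.0]
force: [-0.3, -0.2, -5.3]
opening: 0.0672
```

```bash
python3 go.py .490 -.0157 .07 .77; python3 -c "
from h import *
for n,b in(('side',(250,150,115,120)),):
    c=optics.read_camera(n); x,y,w,h=b
    cv2.imwrite('pics/j6%s.png'%n,cv2.resize(c['color'][y:y+h,x:x+w,::-1],None,fx=5,fy=5,interpolation=cv2.INTER_CUBIC))"
```

```text
pos [ 0.4894 -0.0168  0.073 ] phi 0.77 q6 -0.91 | turn -0.0 then shift mm [0.4 1.2 3. ] opening 0.0672 tilt [-0.  0. -1.]
```

View pics/j6side.png

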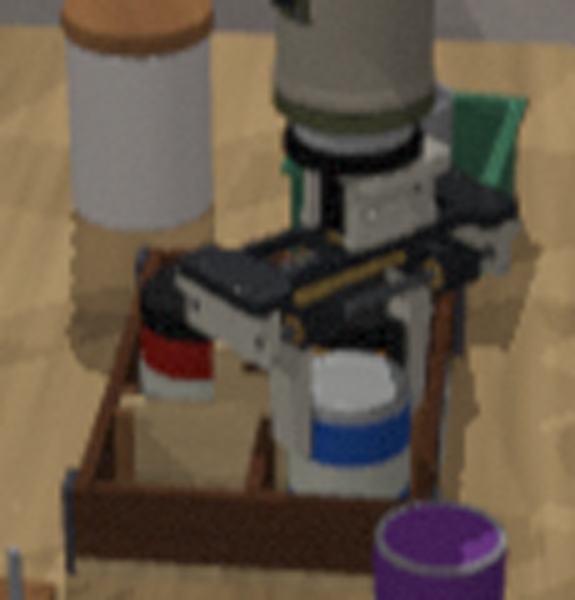

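Request:
send_rows --targets '[[-1,[0,0,2],0],[-1,[0,0,2],0],[-1,[0,0,0],0]]'

```text
t: 47.85
tool_pos: [0.4898, -0.0169, 0.0698]
orientation: [1.224, 2.893, -0.0]
force: [-3.8, 0.1, 3.3]
opening: 0.0673
```

Request:
send_rows --targets '[[0.8,[0,0,0],0],[0.8,[0,0,0],0],[0.8,[0,0,0],0],[0.8,[0,0,0],0],[0.8,[0,0,-30],0],[0.8,[0,0,-50],0],[1,[0,0,-40],0],[1,[0,0,0],0],[1,[0,0,0],0]]'

```text
t: 48.75
tool_pos: [0.4905, -0.0169, 0.1903]
orientation: [1.223, 2.89, 0.001]
force: [-0.4, -0.1, -1.7]
opening: 0.0928
```

```bash
python3 obj.py top24.png; python3 go.py .547 .271 .19 -.8
```

```text
tin [0.5478 0.2704] [189.3 223.8] [27.8 30.3]
pos [ 0.4895 -0.0167  0.1887] phi 0.77 q6 -0.91 | turn 1.57 then shift mm [ 241.7 -166.3   -1.3] opening 0.093 tilt [-0.  0. -1.]
```

View pics/top24.png

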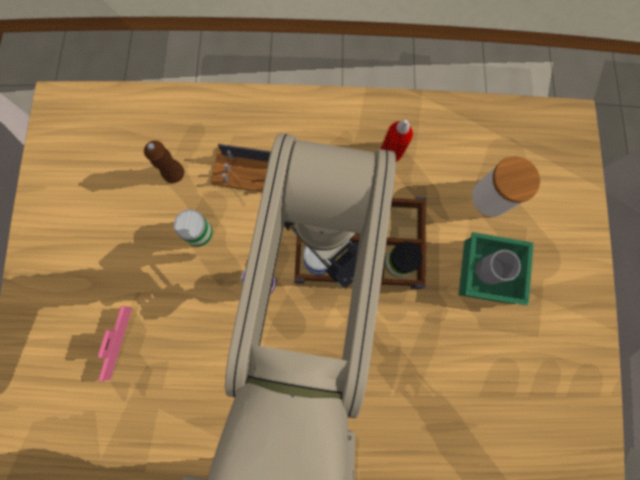

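Green tin still at (0.547, 0.271), at about pixel (189,224). Turning and moving to it.

Request:
send_rows --targets '[[1,[0,0,0],0.143],[1,[0,0,0],0.143],[1,[0,0,0],0.143],[1,[0,0,0],0.143],[1,[0,0,0],0.143],[1,[0,0,0],0.143],[1,[0,0,0],0.143],[1,[0,0,0],0.143],[1,[0,0,0],0.143],[1,[0,0,0],0.143],[1,[0,0,0],0.14]]'

```text
t: 49.9
tool_pos: [0.4882, -0.0166, 0.1866]
orientation: [-2.913, -1.172, 0.006]
force: [-0.1, 0.5, 0.2]
opening: 0.0928
```

Request:
send_rows --targets '[[1,[40.2,-27.7,0],0],[1,[40.2,-27.7,0],0],[1,[40.2,-27.7,0],0],[1,[40.2,-27.7,0],0],[1,[40.2,-27.7,0],0],[1,[40.2,-27.7,0],0],[1,[0,0,20],0],[1,[0,0,0],0],[1,[0,0,0],0]]'

```text
t: 50.8
tool_pos: [0.5452, 0.2695, 0.1667]
orientation: [2.911, 1.181, -0.008]
force: [-0.8, -0.9, 0.2]
opening: 0.0931
```

```bash
python3 go.py .547 .2708 .056 -.8
```

```text
pos [0.5452 0.2695 0.1667] phi -0.8 q6 1.18 | turn -0.0 then shift mm [  2.6   0.5 110.7] opening 0.0931 tilt [-0.004 -0.002 -1.   ]
```

Request:
send_rows --targets '[[1,[1.5,0,40],0],[1,[0,0,40],0],[1,[0,0,32],0],[1,[0,0,0],0],[-1,[0,0,0],0],[-1,[0,0,0],0],[-1,[0,0,0],0],[-1,[0,0,0],0],[-1,[0,0,0],0]]' --newtons 35

```text
t: 51.7
tool_pos: [0.5495, 0.272, 0.0596]
orientation: [2.911, 1.181, 0.006]
force: [1.1, -0.8, 7.5]
opening: 0.0675
```

Request:
send_rows --targets '[[-1,[0,0,-20],0],[-1,[0,0,-50],0],[-1,[0,0,-50],0],[-1,[0,0,-20],0],[-1,[0,0,0],0]]'

```text
t: 52.2
tool_pos: [0.5502, 0.2726, 0.2024]
orientation: [2.911, 1.181, 0.013]
force: [0.1, 0.4, -3.4]
opening: 0.0671
```

```bash
python3 go.py .584 -.0165 .19 -.8
```

```text
pos [0.5502 0.2726 0.2024] phi -0.8 q6 1.18 | turn 0.0 then shift mm [-177.3  230.9   11.7] opening 0.0671 tilt [ 0.008  0.003 -1.   ]
```

Request:
send_rows --targets '[[-1,[-29.5,38.5,0],0],[-1,[-29.5,38.5,0],0],[-1,[-29.5,38.5,0],0],[-1,[-29.5,38.5,0],0],[-1,[-29.5,38.5,0],0],[-1,[-29.5,38.5,0],0],[-1,[0,0,0],0],[-1,[0,0,0],0],[-1,[0,0,0],0]]'

```text
t: 53.1
tool_pos: [0.5808, -0.0166, 0.1952]
orientation: [-2.909, -1.181, 0.004]
force: [-0.6, -0.1, -3.5]
opening: 0.0678
```

```bash
python3 go.py .584 -.0165 .07 -.8
```

```text
pos [ 0.5808 -0.0166  0.1952] phi -0.8 q6 0.68 | turn 0.0 then shift mm [  2.5   2.5 125.2] opening 0.0678 tilt [-0.003  0.001 -1.   ]
```

Request:
send_rows --targets '[[-1,[1,1.5,30],0],[-1,[0,0,30],0],[-1,[0,0,30],0],[-1,[0,0,15],0],[-1,[0,0,10],0],[-1,[0,0,0],0],[-1,[0,0,4],0],[-1,[0,0,2],0],[-1,[0,0,0],0]]'

```text
t: 54.0
tool_pos: [0.5842, -0.018, 0.077]
orientation: [2.911, 1.181, 0.002]
force: [-0.7, -0.4, -3.2]
opening: 0.0674
```

Request:
send_rows --targets '[[-1,[0,0,2],0],[-1,[0,0,1.5],0],[-1,[0,0,0],0]]'

```text
t: 54.3
tool_pos: [0.5835, -0.0179, 0.0725]
orientation: [-2.911, -1.181, 0.0]
force: [-0.8, 0.5, -3.5]
opening: 0.0675
```

```bash
python3 go.py .584 -.0165 .07 -.8; python3 -c "
from h import *
for n,b in(('side',(250,150,115,120)),):
    c=optics.read_camera(n); x,y,w,h=b
    cv2.imwrite('pics/j7%s.png'%n,cv2.resize(c['color'][y:y+h,x:x+w,::-1],None,fx=5,fy=5,interpolation=cv2.INTER_CUBIC))"
```

```text
pos [ 0.5835 -0.0179  0.0725] phi -0.8 q6 0.68 | turn -0.0 then shift mm [ 1.4 -0.6  2.5] opening 0.0675 tilt [-0.  0. -1.]
```

View pics/j7side.png

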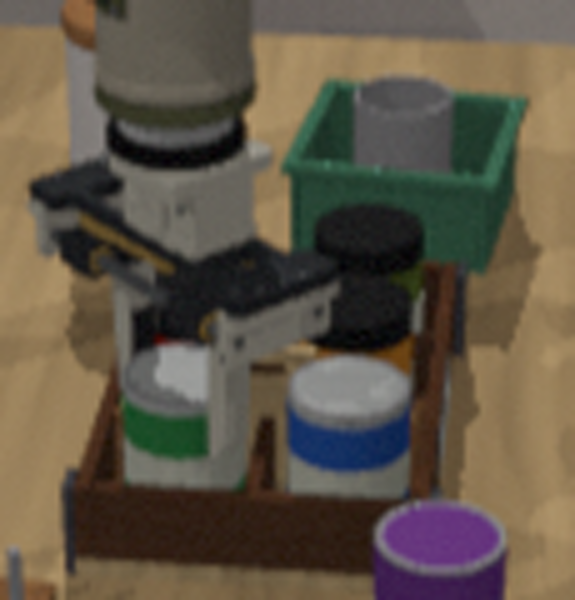

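Request:
send_rows --targets '[[-1,[0,0,2],0],[-1,[0,0,2],0],[-1,[0,0,0],0]]'

```text
t: 54.65
tool_pos: [0.5838, -0.0178, 0.0695]
orientation: [2.911, 1.181, 0.001]
force: [-2.8, 1.0, 3.9]
opening: 0.0675
```

Request:
send_rows --targets '[[0.8,[0,0,0],0],[0.8,[0,0,0],0],[0.8,[0,0,0],0],[0.8,[0,0,0],0],[0.8,[0,0,-30],0],[0.8,[0,0,-50],0],[1,[0,0,-50],0],[1,[0,0,0],0],[1,[0,0,0],0]]'

```text
t: 55.55
tool_pos: [0.585, -0.018, 0.2009]
orientation: [2.909, 1.18, 0.006]
force: [-0.6, 0.6, -0.4]
opening: 0.0928
```

```bash
python3 go.py .42 .35 .25
```

```text
pos [ 0.585  -0.018   0.2009] phi -0.8 q6 0.68 | turn 0 then shift mm [ 138.2 -378.8  -50. ] opening 0.0928 tilt [ 0.004 -0.001 -1.   ]
```

Move clear to get an open top view for the final check.

Request:
send_rows --targets '[[1,[0,0,-30],0],[1,[0,0,-20],0],[1,[15.3,-42,0],0],[1,[15.3,-42,0],0],[1,[15.3,-42,0],0],[1,[15.3,-42,0],0],[1,[15.3,-42,0],0],[1,[15.3,-42,0],0],[1,[15.3,-42,0],0],[1,[15.3,-42,0],0],[1,[15.3,-42,0],0],[1,[0,0,0],0]]'

```text
t: 56.75
tool_pos: [0.4155, 0.3529, 0.2462]
orientation: [-2.907, -1.188, 0.006]
force: [0.9, -0.2, -1.2]
opening: 0.0926
```

```bash
python3 - <<'E'
from obj import *
c=optics.read_camera('top'); s=optics.read_camera('side'); save(c,'topF.png'); save(s,'sideF.png')
for o in lids(c): print(*o)
p=[.5355,-.1115,-.016]
for n,q in dict(j0=(-.047,-.095),j2=(-.047,-.001),j3=(.047,-.001),t0=(-.047,.095),t1=(.047,.095)).items(): print(n,tf(p,[(*q,0)])[0].round(4))
P=cratepolys(p)[:1]
for q,z in(((-.047,-.095),.106),((-.047,-.001),.106),((.047,-.001),.106),((-.047,.095),.1),((.047,.095),.1)):
    a=np.linspace(0,2*np.pi,40); P.append((tf(p,np.c_[q[0]+.034*np.cos(a),q[1]+.034*np.sin(a),a*0+z]),(0,255,0)))
P.append((tf(p,rect(-.085,.085,.0425,.0515,.058)),(0,0,255)))
draw(c,P,(285,175,155,120),5,'oF.png'); draw(s,P,(250,170,115,100),6,'oFs.png')
E
```

```text
jar [0.0197 0.0328] [287.7 483.9] [28.8 55.2]
tin [ 0.5843 -0.0179] [320.8 211.8] [28.9 30. ]
tin [ 0.4898 -0.0167] [319. 254.] [29.9 30.7]
j0 [ 0.487  -0.2057  0.    ]
j2 [ 0.4885 -0.1117  0.    ]
j3 [ 0.5825 -0.1133  0.    ]
t0 [ 0.49   -0.0158  0.    ]
t1 [ 0.584  -0.0173  0.    ]
```

View pics/oF.png

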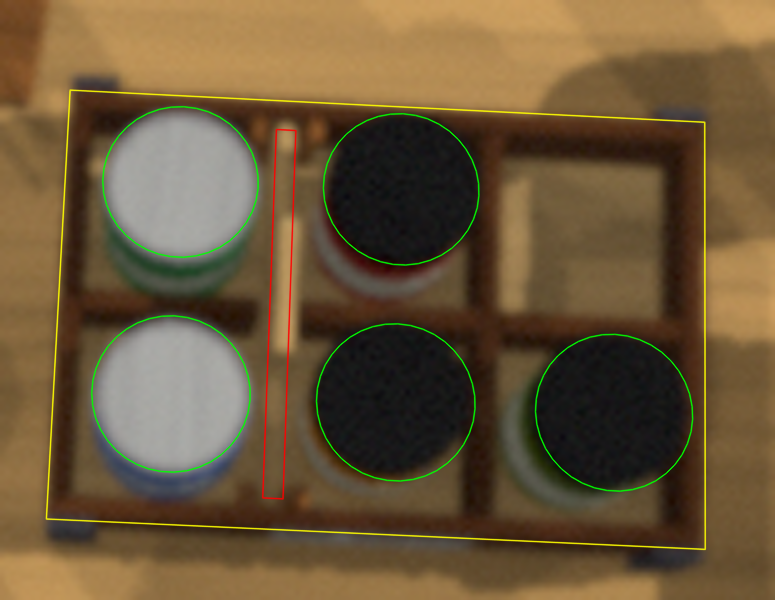

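View pics/oFs.png

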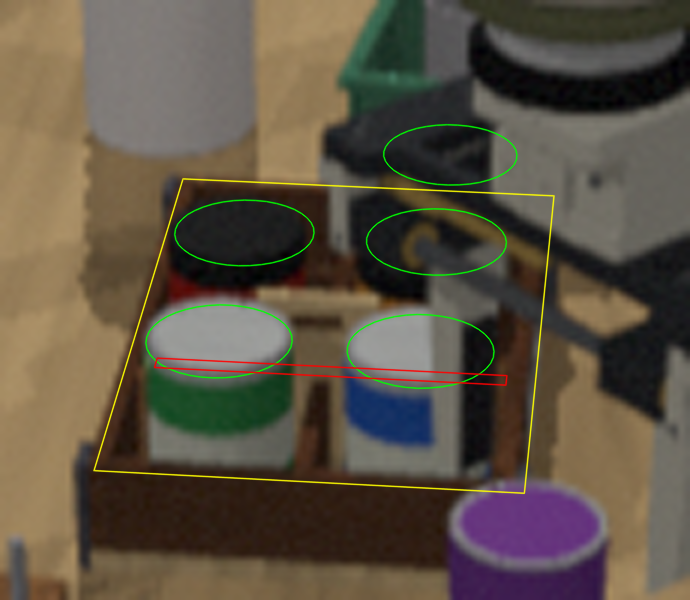

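View pics/topF.png

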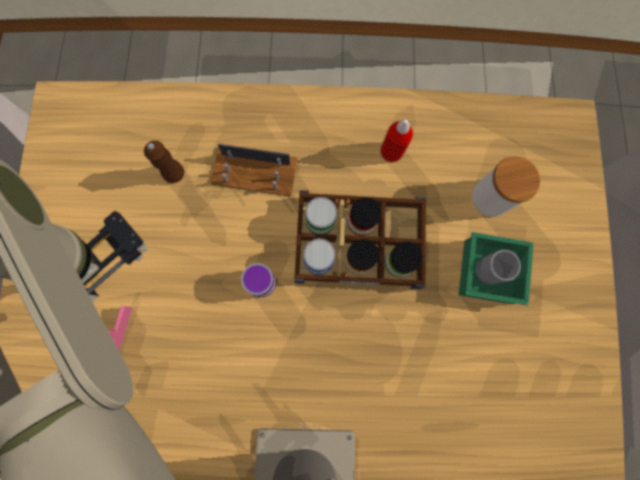

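```bash
python3 - <<'E'
from h import *
c=optics.read_camera('top')
im=cv2.resize(c['color'][190:285,325:360,::-1],None,fx=8,fy=8,interpolation=cv2.INTER_CUBIC);cv2.imwrite('pics/zt.png',cv2.rotate(im,cv2.ROTATE_90_CLOCKWISE))
px=lambda l:(np.array(l)+.5)/5-.5+[285,175]
print(back(c,px([(290,213),(286,353)]),.098), back(c,px([(287,122)]),.058))
E
```

```text
[[ 0.57174323 -0.06573852  0.098     ]
 [ 0.50945983 -0.06514036  0.098     ]] [[ 0.6248469  -0.06643723  0.058     ]]
```

View pics/zt.png

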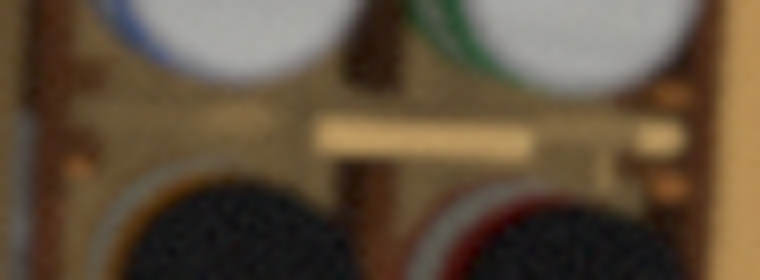

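```bash
python3 -c "
from plant import ticket
print(ticket.close_job())"
```

```text
the job is handed in; nothing more can be done
None
```

I finished every part of the task and handed the job in after about 57 s of robot time; the hand-in gave no verdict.

- **Empty tin:** it is standing in the green tub.
- **Divider:** it is down in the slot. It tilted twice while going in because I had its lengthwise position slightly off. I levelled it on the crate rim, inserted it, and pressed the tab until I felt contact at 98.3 mm, against the 98 mm expected when fully home.
- **Jars and tins:** three jars and two full tins were on the worktop, and all are upright, one per cell. The jars are in cells 0, 2 and 3 and the tins in both tin cells. Each was lowered until I felt the floor, then released.
- **Left alone:** the sauce bottle, pepper mill, canister, purple tin and pink board look unmoved in the final picture.

**Last checks:**
- **Positions:** in the final top view both tins measure within about 1 mm of their cell centres. The jar lids line up with the circles drawn for their cells by eye.
- **Divider's lengthwise position:** this was the one disagreement. The cameras put it 3–5 mm towards the far wall, and the fit allows only about 4 mm, so it should be inside the 6 mm limit. I did not nudge it.
- **Tilted approach:** the side camera put the divider's top edges 3–4 mm too high before the press. I relied on the contact height instead.

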